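# Find the console's key and open it

## Robot

A 6-joint arm with a two-finger parallel gripper is mounted at the origin on the work surface. World frame = base frame: x ahead of the robot, y to its left, z up, the work surface at z = 0. Lengths are in m, angles in rad, forces in N, time in s.
With the tool pointing down it reaches from about 0.3 to 0.75 m from the base axis. Payload 8.5 kg.
Tool frame: the origin (TCP) lies at the very end of the fingers, on their centre line; the grasp point (between the pads) lies 19 mm behind it; z points along the fingers, y is the line along which they close (so a half turn about z gives the same grasp; the last joint's range is limited). The gripper opens to 85 mm and grips with 20 to 120 N. Pads are 22 mm wide; open, the fingers measure 114 mm over their backs; the gripper's body (76 mm by 85 mm) begins 54 mm behind the grasp point. The pads swing forward as they close: fully open they stand 13 mm farther back than shut.
Start: joints at [0.989, 0.381, 1.297, -0, 1.464, -0.215], TCP at [0.197, 0.513, 0.231] pointing down, gripper open.
Joint ranges: [-3.11, 3.11], [-0.89, 2.33], [0.22, 2.48], [-1.42, 4.56], [0.17, 2.85], [-2.88, 2.88]. Speed limits (rad/s): [2.39, 2.39, 3.14, 3.14, 3.14, 3.14].

## Interface

Orientations are given as a 3x3 rotation matrix whose columns are the frame's x, y, z axes.
In Python, from bench import bot, read_camera gives the robot as it stands.
- The arm moves only by the tool arm_command, never from a script. Its argument "series" is a list that holds one entry, the list of rows, each a list of 7 numbers: the closure, from -1 (fully open) to 1 (shut), so that 0 is half open, then the shift along the tool's x, y, z normalised to -1 to 1, where 1 is 0.6 m, then the turn, a rotation vector about the tool's x, y, z normalised to -1 to 1, where 1 is 1.5 rad. A call has 1 to 10 rows; each row shifts and turns the commanded pose from where the row before left it, along the tool's axes as they then stand; what a row does not reach is not made up. A row lasts 1/12 s, in which the tool goes at most 41.7 mm and 7.16 degrees, less where a joint would pass 70% of its speed; a pose out of reach is approached as far as the arm can. A call with a number of a shift or a turn outside -1 to 1 is refused whole. A call with a gripper value outside its range is refused whole. The fingers move at their own pace and stop on an object; the grip force is fixed at half the most. Time passes only in rows, so rows that do not move let the fingers close. It gives the time, the measured TCP pose, the force, the opening and the grip force at its end, in the units of the state.
- bot.read_state(): the state, without advancing time (a new reading comes with each control period).
- read_camera(name): name is "side" or "top"; returns a dict with "frame" (480x640x3 uint8, red, green, blue), "fx", "fy", "cx", "cy" (pixels), "T" (4x4, takes a point from camera to world coordinates). Camera axes: x right, y up, looking along -z (the intrinsics and any distortion apply to the point x, -y, -z); pixel columns grow to the right and rows downward; lengths in m; the calibration is good to about 2 mm. A picture is of the moment at which its call begins. There is no depth.
- bot.sign_off(): hands the job in; it is judged then, once.
The state is a dict: "time": time; "joint_positions": joint angles; "dq": joint speeds; "joint_torque": joint torques, N m; "tool_pos": TCP position; "tcp_rot": TCP orientation; "force": force on the tool from outside, world axes, zero at the start; "wrist_torque": the same for the moment, N m; "gripper_width": opening from 0.0 (shut) to 1.0 (fully open); "finger_force": force on a finger pad.
Only numpy, scipy, OpenCV 4.12 (cv2) and the standard library are available. Lean on these libraries where they do the work, as an engineer would, in place of code of your own. Each camera call takes 0.05 s, during which the arm holds its last target. There are 200 camera calls.

## Task

Two cabinet keys stand in the wooden block and only one of them works the cam latch on the control console's sloping lid: try them until one turns the latch a quarter turn clockwise, and stand a key that does not work back in the block. Then take the working key off the latch, put it in the steel parts tray, and only after that lift the lid by its handle right up to its stop, where it stays open by itself. Leave the ring, screwdriver and pipe where they are.

Things in the scene. Friction and masses are not known exactly. Their poses are not given: they have to be found in the camera images.
- console: fixed control console of grey sheet steel: 200 mm deep (x), 280 wide (y), 70 high in front, 195 at the back; its flat lid slopes at 32 degrees, low edge in front. Origin: centre of its underside; x to its high back, y to its left, z up. Lid shut: outward normal (-0.530, 0, 0.848), up-slope (0.848, 0, 0.530) in this frame; its top face is 6 mm above the hinge line along the normal.
- stud_foot (a point): foot of the latch's square stud, over which a key fits: steel, 8 mm square, 12 mm high (top 4 mm coned), standing along the lid's normal near the low edge, on the left half, in a round steel housing (27 mm bore, 34 outside, rim level with the stud's top). A fitting key goes on until its mouth is at this point. z along the outward normal; x, y turn with the stud's flats.
- latch (a joint): turn of the cam latch, rad: 0 locked (its cam hooks under the console's front flange), grows clockwise seen from outside the lid, stop at 1.57; the lid is free beyond 1.15. At 0 the stud's flats are parallel to the lid's edges; it starts at 0 to 0.12. Turns at 0.05 N m, stays where left. The right key has play: it turns 0.2 to 0.4 rad before the latch follows. Under load it binds and drags the lid up: ease it back before pulling off.
- handle_mid (a point): middle of the lid's bow handle: straight round steel bar, 10 mm thick, 80 mm long, parallel to the hinge, its axis 30 mm above the lid's top face, near the low edge on the right half (205 mm from the hinge line along the lid, 36 mm off it along the normal). Moves with the lid. y along the bar, z along the lid's outward normal, x up the slope.
- hinge_mid (a point): middle of the lid's hinge line, on the console's high rear edge; the hinge axis is the console's y axis through this point.
- lid (a joint): opening of the lid, rad: 0 shut, grows as its low edge swings up, stop at 1.05. A friction stay holds it wherever it is left; lifting it at the handle takes about 8 N.
- block: fixed hardwood block, 60 x 145 x 35 mm (x, y, z), with two upright round holes, 25 mm wide and 20 mm deep, at y = -35 and +35 mm; a key stands in each, mouth down, wing roughly along the row. Origin: centre of its underside; a standing key's mouth is 15 mm above that.
- key_1: cast cabinet key, one of two alike: round shank 20 mm wide, 34 mm long, flat wing on top (36 x 10 mm, 34 to 58 mm above the mouth), 70 g. The square socket in its lower end (15 mm deep) differs in size; one key drives the latch, the other goes on too but slips round. Which is which is not marked. Origin: centre of the mouth; z up to the wing, x along the wing, y through its 10 mm thickness; socket flats along x and y.
- key_2: cast cabinet key, one of two alike: round shank 20 mm wide, 34 mm long, flat wing on top (36 x 10 mm, 34 to 58 mm above the mouth), 70 g. The square socket in its lower end (15 mm deep) differs in size; one key drives the latch, the other goes on too but slips round. Which is which is not marked. Origin: centre of the mouth; z up to the wing, x along the wing, y through its 10 mm thickness; socket flats along x and y.
- tray: fixed open stainless parts tray, 120 x 140 mm (x, y), 26 mm high, walls and floor 3 mm. Origin: centre of its underside.
- flange_ring: bystander: flat steel exhaust flange ring, 80 mm outside, 58 mm inside, 9 mm thick. Origin: centre of its underside.
- screwdriver: bystander: black-handled screwdriver, 220 mm long along x, 26 mm thick. Origin: below its middle, at bench level.
- pipe_stub: bystander: short upright piece of steel exhaust pipe, 55 mm wide (72 mm at the flange on top), 85 mm high. Origin: centre of its underside.
Not all that is in view belongs to the job. Leave any blue look-alike of the key_2 alone. Several things look just like the block: the one meant starts farthest to the robot's left.

How it is judged:
On the way, in this order (a step that is already met when the one before it is completed fails the run):
1. a key sits on the stud and the latch has been turned clockwise beyond 1.25 rad, the lid not yet lifted, the other key standing in the block (value of joint latch above 1.25 rad and value of joint lid below 0.4 rad and ((distance between key_1 and stud_foot below 0.007 m and x of key_2 in the frame of block between -0.01 and 0.01 m and y of key_2 in the frame of block between -0.05 and 0.05 m and z of key_2 in the frame of block between 0.01 and 0.022 m and angle between key_2's own z axis and vertical below 0.2 rad) or (distance between key_2 and stud_foot below 0.007 m and x of key_1 in the frame of block between -0.01 and 0.01 m and y of key_1 in the frame of block between -0.05 and 0.05 m and z of key_1 in the frame of block between 0.01 and 0.022 m and angle between key_1's own z axis and vertical below 0.2 rad))), for 0.1 s.
2. that key is off the latch and let go in the parts tray, the lid not yet lifted, the other key standing in the block (value of joint lid below 0.4 rad and ((x of key_1 in the frame of tray between -0.058 and 0.058 m and y of key_1 in the frame of tray between -0.068 and 0.068 m and z of key_1 in the frame of tray between -0.002 and 0.035 m and linear speed of key_1 below 0.03 m/s and contact force between the fingers and key_1 below 0.2 N and x of key_2 in the frame of block between -0.01 and 0.01 m and y of key_2 in the frame of block between -0.05 and 0.05 m and z of key_2 in the frame of block between 0.01 and 0.022 m and angle between key_2's own z axis and vertical below 0.2 rad) or (x of key_2 in the frame of tray between -0.058 and 0.058 m and y of key_2 in the frame of tray between -0.068 and 0.068 m and z of key_2 in the frame of tray between -0.002 and 0.035 m and linear speed of key_2 below 0.03 m/s and contact force between the fingers and key_2 below 0.2 N and x of key_1 in the frame of block between -0.01 and 0.01 m and y of key_1 in the frame of block between -0.05 and 0.05 m and z of key_1 in the frame of block between 0.01 and 0.022 m and angle between key_1's own z axis and vertical below 0.2 rad))), for 0.1 s.
3. the lid is lifted open (beyond 0.9 rad) (value of joint lid above 0.9 rad), for 0.2 s.
At the end, for the whole second after the job is handed in: Lid open beyond 0.9 rad (stop at 1.05), latch still beyond 1.2 rad; the key that fits at rest on the tray's floor, within its walls; the other key upright (within 0.2 rad) in a hole of the block, its mouth within 7 mm of the bottom (value of joint lid above 0.9 rad and value of joint latch above 1.2 rad and ((x of key_1 in the frame of tray between -0.058 and 0.058 m and y of key_1 in the frame of tray between -0.068 and 0.068 m and z of key_1 in the frame of tray between -0.002 and 0.035 m and linear speed of key_1 below 0.03 m/s and contact force between the fingers and key_1 below 0.2 N and x of key_2 in the frame of block between -0.01 and 0.01 m and y of key_2 in the frame of block between -0.05 and 0.05 m and z of key_2 in the frame of block between 0.01 and 0.022 m and angle between key_2's own z axis and vertical below 0.2 rad) or (x of key_2 in the frame of tray between -0.058 and 0.058 m and y of key_2 in the frame of tray between -0.068 and 0.068 m and z of key_2 in the frame of tray between -0.002 and 0.035 m and linear speed of key_2 below 0.03 m/s and contact force between the fingers and key_2 below 0.2 N and x of key_1 in the frame of block between -0.01 and 0.01 m and y of key_1 in the frame of block between -0.05 and 0.05 m and z of key_1 in the frame of block between 0.01 and 0.022 m and angle between key_1's own z axis and vertical below 0.2 rad))); the robot touches nothing.
It fails at once if a bystander (flange ring, screwdriver or pipe stub) is moved by more than 25 mm (distance of any of flange_ring, screwdriver, pipe_stub from where it was at the start of the episode above 0.025 m).
It also fails if it takes over 72 s, if anything falls off the work surface, if the arm or the gripper's body presses on something with over 40 N, if the wrist force passes 120 N, or if a joint passes its speed limit or range.

## Working session

There is one attempt and no reset: what is moved stays moved. The work goes in short steps, Python scripts to look and compute and a tool call to move; the robot and the scene stay as the last step left them, time stands still between calls to the robot, and variables do not carry over. Pictures are saved under pics/ and viewed, at most 10 in all, crops included, and the job is handed in when it is done.

Besides the shell and the picture viewer there is one more tool, called after "Request:" in YAML: its name, and indented under it one key for each argument. arm_command: Moves the arm, as the interface text tells. Its arguments: {"type":"object","properties":{"series":{"type":"array"}},"required":["series"]}

```bash
ls; mkdir -p pics; python3 - <<'E'
from bench import bot, read_camera
import cv2,numpy as np
for n in ("top","side"):
    c=read_camera(n); cv2.imwrite(f"pics/{n}0.png",c["frame"][:,:,::-1]); print(n,[c[k] for k in("fx","fy","cx","cy")],np.round(c["T"],4).tolist(),[k for k in c])
s=bot.read_state();print(s)
E
```

```text
pics
top [536.2969949181196, 536.2969949181196, 327.01337767984404, 235.66827447562883] [[0.0034, 0.9834, -0.1814, 0.3022], [-0.9998, 0.0069, 0.0188, -0.0153], [0.0197, 0.1813, 0.9832, 1.3011], [0.0, 0.0, 0.0, 1.0]] ['frame', 'fx', 'fy', 'cx', 'cy', 'T']
side [546.2693097263766, 546.2693097263766, 329.53335338129233, 241.22558610614283] [[-0.9938, 0.0612, -0.0928, 0.4252], [-0.111, -0.5107, 0.8525, 0.8694], [0.0048, 0.8576, 0.5144, 0.6827], [0.0, 0.0, 0.0, 1.0]] ['frame', 'fx', 'fy', 'cx', 'cy', 'T']
{'time': 0.1, 'joint_positions': array([ 9.88700868e-01,  3.81164064e-01,  1.29813165e+00, -8.01918213e-06,
        1.46355661e+00, -2.15301017e-01]), 'dq': array([-0.00012801, -0.0008209 , -0.00045688, -0.00150621, -0.00106075,
        0.00032961]), 'joint_torque': array([ 4.66632991e-03, -4.49209750e+01, -2.31656653e+01, -9.95337632e-05,
        3.66621258e-03,  1.84011100e-05]), 'tool_pos': array([0.19711558, 0.51321138, 0.23077245]), 'tcp_rot': array([[-9.33481953e-01,  3.58623721e-01, -6.85875046e-04],
       [ 3.58624282e-01,  9.33481391e-01, -1.05660051e-03],
       [ 2.61329584e-04, -1.23228896e-03, -9.99999207e-01]]), 'force': array([-0.99671341, -0.54770278,  0.20367804]), 'wrist_torque': array([-0.01269005,  0.01931699, -0.04613419]), 'finger_force': 0.0, 'gripper_width': 0.9979278938894549}
```

View pics/top0.png

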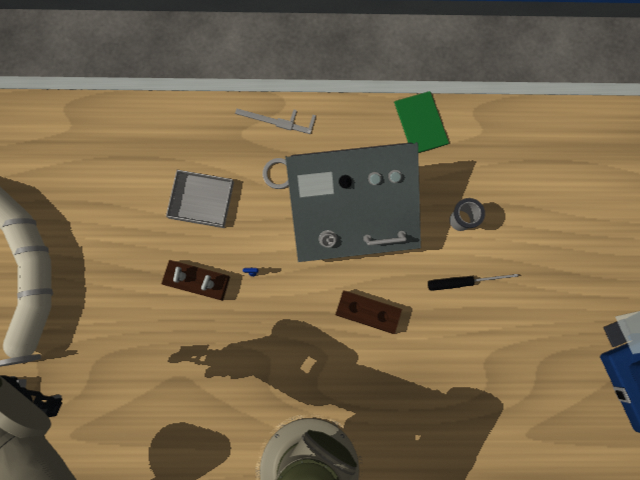

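View pics/side0.png

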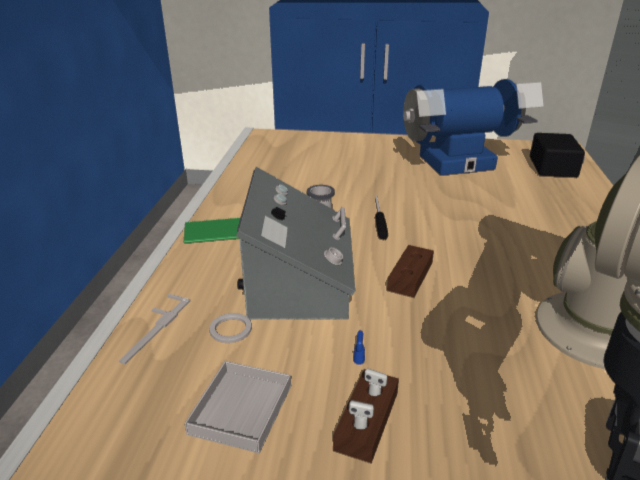

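The top view shows two candidates for the block: A at (197,280) with two keys, and B at (370,311), empty. Image left is world +y, so A is farthest to the robot's left and is the one meant. The blue look-alike is at (252,271). The stud is at about (329,239), the handle at (387,239) and the tray at (201,199). I'll confirm with one enlarged crop.

```bash
cat > h.py <<'E'
import numpy as np, cv2
from scipy.optimize import least_squares
from scipy.spatial.transform import Rotation as Rn
from bench import bot, read_camera
def proj(c,P):
    T=np.array(c["T"]);P=np.atleast_2d(P);q=(P-T[:3,3])@T[:3,:3]
    return np.c_[c["fx"]*q[:,0]/-q[:,2]+c["cx"], -c["fy"]*q[:,1]/-q[:,2]+c["cy"]]
def ray(c,uv):
    T=np.array(c["T"]);d=np.array([(uv[0]-c["cx"])/c["fx"],-(uv[1]-c["cy"])/c["fy"],-1.])
    return T[:3,3],T[:3,:3]@d
def atz(c,uv,z):
    o,d=ray(c,uv);return o+d*(z-o[2])/d[2]
def crop(im,x0,y0,w,h,k):
    o=cv2.resize(im[y0:y0+h,x0:x0+w],None,fx=k,fy=k,interpolation=cv2.INTER_CUBIC)
    for i in range(0,w,10):
        cv2.line(o,(i*k,0),(i*k,6 if i%20 else 12),(0,255,255),1)
    for i in range(0,h,10):
        cv2.line(o,(0,i*k),(6 if i%20 else 12,i*k),(0,255,255),1)
    return o
E
python3 - <<'E'
from h import *
t=cv2.imread("pics/top0.png");s=cv2.imread("pics/side0.png")
o=np.zeros((600,800,3),np.uint8)
def put(a,x,y): o[y:y+a.shape[0],x:x+a.shape[1]]=a
put(crop(t,155,250,80,60,5),0,0)
put(crop(t,280,210,140,60,3),0,310)
put(crop(s,320,360,80,100,4),410,0)
put(crop(s,310,195,60,110,3)[:180],425,410)
put(crop(t,160,165,80,65,2),640,410)
cv2.imwrite("pics/crop1.png",o)
E
```

```text
(no output)
```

View pics/crop1.png

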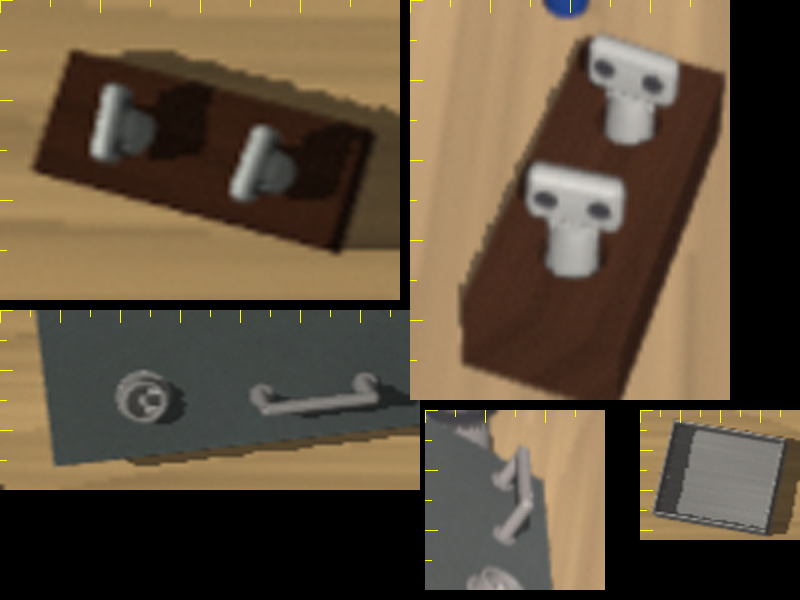

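```bash
cat > fit.py <<'E'
from h import *
ct,cs=read_camera("top"),read_camera("side")
def place(p,L): 
    c,s=np.cos(p[2]),np.sin(p[2]);L=np.atleast_2d(L).astype(float)
    return np.c_[p[0]+c*L[:,0]-s*L[:,1],p[1]+s*L[:,0]+c*L[:,1],L[:,2]]
def fit(p0,obs):
    f=lambda p:np.concatenate([(proj(c,place(p,L))-uv).ravel() for c,L,uv in obs])
    r=least_squares(f,p0,loss="soft_l1",f_scale=2);return r.x,np.round(r.fun.reshape(-1,2),1)
a,b,t=.03,.0725,.035
b0=atz(ct,(195,280),t)
bl,rb=fit([b0[0],b0[1],-.2],[(ct,[[a,b,t],[a,-b,t],[-a,-b,t],[-a,b,t]],np.array([(169.4,260),(228.5,276.6),(221.4,299),(161.6,284.4)])),
 (cs,[[a,b,t],[-a,-b,t],[a,-b,t],[a,b,0],[-a,b,0]],np.array([(332.5,432.5),(398.7,378),(363.7,369.5),(333,450.5),(372.5,459.5)]))])
print("block",bl,rb.tolist())
n=np.array([-.530,0,.848]);u=np.array([.848,0,.530]);H=np.array([.1,0,.195])
lp=lambda s,y,h:H-s*u+h*n+np.array([0,y,0])
C=[lp(0,.14,.006),lp(0,-.14,.006),lp(.236,-.14,.006),lp(.236,.14,.006)]
co,rc=fit([.5,0,0],[(ct,C,np.array([(287,156),(417,143),(420,250),(299,262)])),(cs,[C[0],C[1],C[3]]+[[.1,.14,0],[-.1,.14,0]],np.array([(240,237),(257,168),(355,290),(248,317),(350,318)]))])
print("console",co,rc.tolist())
tr=[atz(ct,p,.026) for p in [(177.5,171.5),(232,179.5),(223.5,226.5),(167.5,216.5)]]
print("tray",np.mean(tr,0),[round(np.linalg.norm(tr[i]-tr[i-1]),3) for i in range(4)])
# stud rim centre from top
r=least_squares(lambda q:(proj(ct,place(co,lp(q[0],q[1],.018)))-np.array([328.8,238.8])).ravel(),[.2,.05]).x
print("stud s,y",r,place(co,lp(*r,.006)),"rim in side px",proj(cs,place(co,lp(*r,.018))))
h=least_squares(lambda q:(proj(ct,place(co,lp(.205,q[0],.036)))-np.array([386.5,239.5])).ravel(),[-.05])
print("handle",h.x,h.fun,place(co,lp(.205,h.x[0],.036)))
for i,(w,y) in enumerate([((176.8,274.4),.035),((205.6,282.4),-.035)]):
    print("key top by px",atz(ct,w,.073),"by hole",place(bl,[0,y,.015]),"side of hole-wingtop",proj(cs,place(bl,[0,y,.073])), proj(ct,place(bl,[0,y,.073])))
for e in [((178,267.6),(175.4,281)),((207.8,276),(203.6,289))]:
    A,B=atz(ct,e[0],.073),atz(ct,e[1],.073);print("wing len/yaw top",np.linalg.norm(A-B),np.arctan2(*(A-B)[1::-1]))
for e in [((365.5,369.5),(387.5,375.5)),((350,401.2),(373.7,405))]:
    A,B=atz(cs,e[0],.073),atz(cs,e[1],.073);print("wing len/yaw side",np.linalg.norm(A-B),np.arctan2(*(A-B)[1::-1]),(A+B)/2)
np.savez("fit.npz",bl=bl,co=co,sy=r,hy=h.x)
ti,si=[c["frame"][:,:,::-1].copy() for c in(ct,cs)]
K=4
def over(c,im,x0,y0,w,hh):
    o=cv2.resize(im[y0:y0+hh,x0:x0+w],None,fx=K,fy=K,interpolation=cv2.INTER_CUBIC)
    def pl(P,col):
        q=((proj(c,P)-[x0,y0]+.5)*K).astype(int);cv2.polylines(o,[q.reshape(-1,1,2)],True,col,1)
    pl(place(co,C),(0,255,0));pl(place(bl,[[a,b,t],[a,-b,t],[-a,-b,t],[-a,b,t]]),(0,255,0))
    th=np.linspace(0,6.28,30)[:-1]
    for k in(.017,.0135):pl(place(co,[lp(r[0]+k*np.cos(x),r[1]+k*np.sin(x),.018) for x in th]),(0,0,255))
    pl(place(co,[lp(r[0]+i*.004,r[1]+j*.004,.018) for i,j in((1,1),(1,-1),(-1,-1),(-1,1))]),(255,0,0))
    pl(place(co,[lp(.205,h.x[0]-.04,.036),lp(.205,h.x[0]+.04,.036)]),(0,255,255))
    for y in(.035,-.035):pl(place(bl,[[.018,y+.005,.073],[-.018,y+.005,.073],[-.018,y-.005,.073],[.018,y-.005,.073]]),(255,0,0))
    return o
o=np.zeros((600,800,3),np.uint8)
def put(A,x,y): A=A[:600-y,:800-x];o[y:y+A.shape[0],x:x+A.shape[1]]=A
put(over(ct,ti,160,255,75,50),0,0);put(over(ct,ti,300,215,115,50),0,210);put(over(cs,si,325,360,80,100),470,0)
put(over(cs,si,310,200,50,80),0,415);put(over(cs,si,310,240,60,50),210,415)
cv2.imwrite("pics/ov1.png",o)
E
python3 fit.py
```

```text
block [ 0.42891155  0.27153145 -0.2519997 ] [[-0.3, -0.6], [-0.5, -1.7], [-0.7, 0.6], [-0.3, -0.5], [1.0, 0.7], [0.3, -1.7], [0.2, -2.6], [0.3, -1.4], [-0.5, 2.1]]
console [ 0.59218503 -0.10084648  0.12118961] [[0.0, 3.1], [-1.0, 2.3], [-1.2, -4.5], [-0.0, -2.8], [1.7, -6.9], [0.9, -0.7], [-2.5, -2.8], [0.0, 1.5], [-0.2, 0.3]]
tray [0.62782597 0.26990483 0.026     ] [np.float64(0.115), np.float64(0.136), np.float64(0.119), np.float64(0.138)]
stud s,y [0.18899201 0.06759916] [[ 0.52103286 -0.04141321  0.09992224]] rim in side px [[334.35134043 251.32686098]]
handle [-0.06065628] [0.27600951 2.42450799] [[ 0.50727948 -0.17229127  0.116878  ]]
key top by px [0.43629249 0.30425845 0.073     ] by hole [[0.43763848 0.305426   0.015     ]] side of hole-wingtop [[362.04830937 401.92921943]] [[176.31858531 273.81045005]]
key top by px [0.41834195 0.23790308 0.073     ] by hole [[0.42018461 0.2376369  0.015     ]] side of hole-wingtop [[375.85669892 369.8097503 ]] [[205.75295795 281.59396575]]
wing len/yaw top 0.031053718978710416 -0.13741867140213135
wing len/yaw top 0.030848059652161475 -0.2700792209132165
wing len/yaw side 0.035534560509542214 -0.2556322795638248 [0.41907804 0.24332763 0.073     ]
wing len/yaw side 0.03479956386076963 -0.0922615335145004 [0.43785588 0.30767129 0.073     ]
```

View pics/ov1.png

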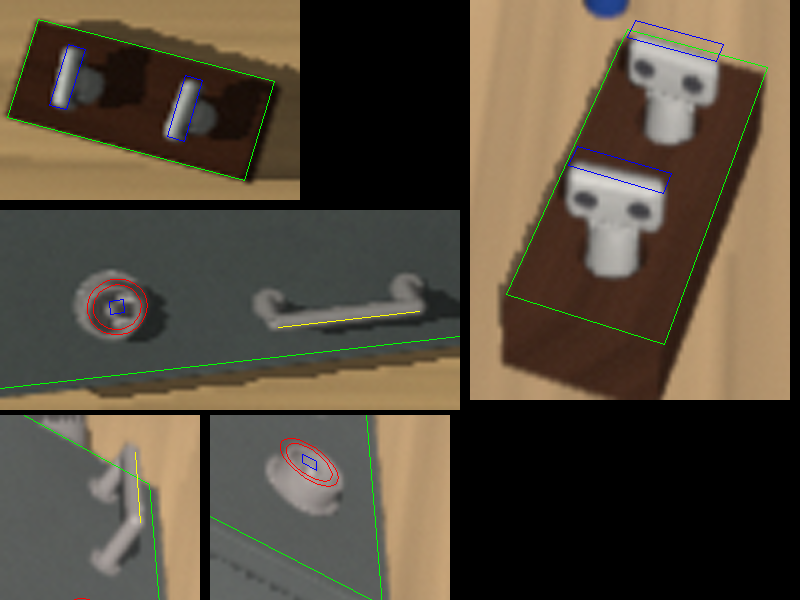

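The overlay fits the block and keys to about 2 px. The console fit has residuals up to 7 px, because I picked its corners by eye. I'll take one enlarged look at the console and the housing.

```bash
python3 - <<'E'
from h import *
t=cv2.imread("pics/top0.png");s=cv2.imread("pics/side0.png")
o=np.zeros((600,800,3),np.uint8)
def put(a,x,y): a=a[:600-y,:800-x];o[y:y+a.shape[0],x:x+a.shape[1]]=a
put(crop(t,280,135,150,135,3),0,0)
put(crop(s,233,160,130,165,2),0,410-140+140)
o[405:,:]=0
put(crop(t,310,222,38,32,9),455,0)
put(crop(s,316,238,38,34,9),455,290)
put(crop(s,233,160,130,95,3)[:195],0,405)
cv2.imwrite("pics/crop2.png",o)
E
```

```text
(no output)
```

View pics/crop2.png

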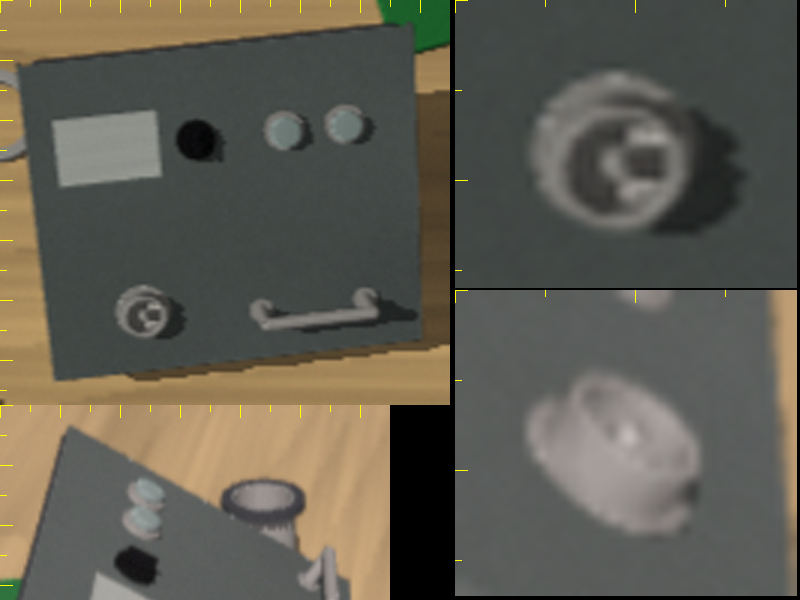

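```bash
cat > fit2.py <<'E'
from h import *
ct,cs=read_camera("top"),read_camera("side")
n=np.array([-.530,0,.848]);u=np.array([.848,0,.530]);H=np.array([.1,0,.195])
lp=lambda s,y,h:H-s*u+h*n+np.array([0,y,0])
def place(p,L):
    c,s=np.cos(p[2]),np.sin(p[2]);L=np.atleast_2d(L).astype(float)
    return np.c_[p[0]+c*L[:,0]-s*L[:,1],p[1]+s*L[:,0]+c*L[:,1],L[:,2]]
a,b,t=.03,.0725,.035
# q: console3, block3, overhang back, front, stud s,y, handle y, cam offs top2 side2
def res(q):
    co,bl=q[:3],q[3:6];ot,os=q[11:13],q[13:15]
    C=[lp(-q[6],.14,.006),lp(-q[6],-.14,.006),lp(.236+q[7],-.14,.006),lp(.236+q[7],.14,.006)]
    R=[]
    def add(c,o,P,uv,w=1):R.append(((proj(c,P)+o-np.array(uv))*w).ravel())
    add(ct,ot,place(co,C),[(286.2,156.2),(416.8,142.5),(419.5,247.8),(297.8,261.2)])
    add(cs,os,place(co,[C[1],C[3]]),[(255.2,166.8),(355,290)])
    add(cs,os,place(co,[[.1,.14,0],[-.1,.14,0]]),[(248,317),(350,318)])
    add(ct,ot,place(co,[lp(.205,q[10]+.04,.036),lp(.205,q[10]-.04,.036)]),[(367.6,242),(405.5,238.3)])
    add(ct,ot,place(co,lp(q[8],q[9],.018)),[(327.8,239.6)]);add(cs,os,place(co,lp(q[8],q[9],.018)),[(335.5,252.5)],1.5)
    add(ct,ot,place(bl,[[a,b,t],[a,-b,t],[-a,-b,t],[-a,b,t]]),[(169.4,260),(228.5,276.6),(221.4,299),(161.6,284.4)])
    add(cs,os,place(bl,[[a,b,t],[-a,-b,t],[a,-b,t],[a,b,0],[-a,b,0]]),[(332.5,432.5),(398.7,378),(363.7,369.5),(333,450.5),(372.5,459.5)])
    R.append(q[11:15]/1.0);R.append(q[6:8]/.006)
    return np.concatenate(R)
r=least_squares(res,[.59,-.1,.12,.429,.2715,-.252,0,0,.19,.067,-.06,0,0,0,0],loss="soft_l1",f_scale=1.5)
q=r.x;np.set_printoptions(precision=4,suppress=True)
if __name__=="__main__":
    print(q);print(np.round(r.fun[:-6].reshape(-1,2),1).tolist())
    print("foot",place(q[:3],lp(q[8],q[9],.006)),"handle",place(q[:3],lp(.205,q[10],.036)))
    A,d=ray(ct,(327.8,239.6));B,e=ray(cs,(335.5,252.5))
    k=np.linalg.lstsq(np.c_[d,-e],B-A,rcond=None)[0];print("tri rim",A+d*k[0],B+e*k[1],"model rim",place(q[:3],lp(q[8],q[9],.018)))
    for y in(.035,-.035):print("hole",place(q[3:6],[0,y,.015]))
    for w in [(176.6,274.2),(205.3,282.2)]:print("wingtop top",atz(ct,np.array(w)-q[11:13],.073))
    for w in [(361.9,403.2),(376.3,372.5)]:print("wingtop side",atz(cs,np.array(w)-q[13:15],.073))
    np.save("q.npy",q)
E
python3 fit2.py
```

```text
[ 0.5942 -0.1008  0.1225  0.4294  0.2714 -0.2515  0.0044  0.0073  0.1927
  0.0695 -0.0604  0.1068  0.0992  0.2959  0.2353]
[[0.6, 0.2], [-0.9, -0.0], [-0.5, -0.3], [1.7, 0.2], [0.2, -0.3], [0.0, -1.0], [-0.6, 1.7], [-0.8, 0.4], [1.6, 1.1], [-1.1, 0.8], [0.5, 0.1], [-0.3, 0.5], [-0.2, -0.7], [-0.3, -1.8], [-0.5, 0.5], [-0.2, -0.6], [1.0, 0.8], [0.3, -1.5], [0.2, -2.4], [0.4, -1.2], [-0.5, 2.2]]
foot [[ 0.5196 -0.04    0.098 ]] handle [[ 0.5094 -0.1721  0.1169]]
tri rim [ 0.513  -0.04    0.1091] [ 0.5122 -0.0399  0.1089] model rim [[ 0.5133 -0.0408  0.1081]]
hole [[0.4381 0.3053 0.015 ]]
hole [[0.4206 0.2375 0.015 ]]
wingtop top [0.437 0.305 0.073]
wingtop top [0.419  0.2389 0.073 ]
wingtop side [0.4382 0.3075 0.073 ]
wingtop side [0.4198 0.2429 0.073 ]
```

```bash
cat > plan.py <<'E'
from h import *
q=np.load("q.npy");np.set_printoptions(precision=4,suppress=True)
cy=q[2];Rc=Rn.from_euler("z",cy).as_matrix()
n=Rc@[-.530,0,.848];u=Rc@[.848,0,.530];w=Rc@[0,1,0]
foot=np.array([.5196,-.040,.098])
def down(yawy):  # tool down, tool y at world yaw
    y=np.array([np.cos(yawy),np.sin(yawy),0]);z=np.array([0,0,-1.]);return np.c_[np.cross(y,z),y,z]
def onlid(ang):  # tool z=-n, tool y at clockwise angle ang from console y (seen from outside)
    R=np.c_[np.cross(w,-n),w,-n];return R@Rn.from_euler("z",ang).as_matrix()
def plan(p,R,p0=None,R0=None,N=None):
    s=bot.read_state()
    p0=s["tool_pos"] if p0 is None else p0;R0=s["tcp_rot"] if R0 is None else R0
    rv=Rn.from_matrix(R0.T@R).as_rotvec();d=R0.T@(np.asarray(p)-p0)
    N=N or int(np.ceil(max(np.linalg.norm(d)/.0395,np.linalg.norm(rv)/.118,1)))
    Rr=Rn.from_rotvec(rv/N).as_matrix();S=sum(np.linalg.matrix_power(Rr,k) for k in range(N))
    t=np.linalg.solve(S,d);print("rows",N,"shift",np.round(t/.6,4).tolist(),"turn",np.round(rv/N/1.5,4).tolist())
    return np.asarray(p,float),R
def st():
    s=bot.read_state();print("t",round(s["time"],2),"p",s["tool_pos"],"yawy",round(np.arctan2(s["tcp_rot"][1,1],s["tcp_rot"][0,1]),3),"z",s["tcp_rot"][:,2],"q",s["joint_positions"],"F",s["force"],"M",s["wrist_torque"],"w",round(s["gripper_width"],3),s["finger_force"]);return s
E
python3 - <<'E'
from plan import *
st();a=plan([.4195,.2385,.13],down(1.31));plan([.4195,.2385,.045],down(1.31),*a)
E
```

```text
t 0.3 p [0.1972 0.5133 0.2311] yawy 1.204 z [-0.0003 -0.0004 -1.    ] q [ 0.9887  0.3808  1.2976 -0.      1.4636 -0.2153] F [-0.0023  0.3554  0.0249] M [ 0.0128 -0.0142 -0.0126] w 1.002 0.0
rows 10 shift [-0.0496, -0.0319, 0.0169] turn [-0.0, -0.0, -0.0071]
rows 3 shift [0.0, 0.0, 0.0472] turn [0.0, 0.0, 0.0]
```

Request:
arm_command:
  series:
    - [[0, -0.0496, -0.0319, 0.0169, 0, 0, -0.0071], [0, -0.0496, -0.0319, 0.0169, 0, 0, -0.0071], [0, -0.0496, -0.0319, 0.0169, 0, 0, -0.0071], [0, -0.0496, -0.0319, 0.0169, 0, 0, -0.0071], [0, -0.0496, -0.0319, 0.0169, 0, 0, -0.0071], [0, -0.0496, -0.0319, 0.0169, 0, 0, -0.0071], [0, -0.0496, -0.0319, 0.0169, 0, 0, -0.0071], [0, -0.0496, -0.0319, 0.0169, 0, 0, -0.0071], [0, -0.0496, -0.0319, 0.0169, 0, 0, -0.0071], [0, -0.0496, -0.0319, 0.0169, 0, 0, -0.0071]]

```text
time: 1.13
tool_pos: [0.4206, 0.237, 0.1296]
tcp_rot: [[-0.966, 0.257, 0.0], [0.257, 0.966, 0.0], [-0.0, 0.0, -1.0]]
force: [1.1, 0.6, -0.2]
gripper_width: 0.499
finger_force: 0.0
```

Request:
arm_command:
  series:
    - [[0, 0, 0, 0, 0, 0, 0], [0, 0, 0, 0, 0, 0, 0]]

```text
time: 1.3
tool_pos: [0.4205, 0.2372, 0.1294]
tcp_rot: [[-0.965, 0.261, -0.001], [0.261, 0.965, -0.0], [0.001, -0.001, -1.0]]
force: [-0.2, -0.5, 0.2]
gripper_width: 0.5
finger_force: 0.0
```

```bash
python3 - <<'E'
from plan import *
st();plan([.4195,.2385,.045],down(1.31))
c=read_camera("side");t=read_camera("top")
o=np.zeros((560,800,3),np.uint8);o[:,:400]=crop(np.ascontiguousarray(c["frame"][:,:,::-1]),320,320,100,140,4);o[:400,400:]=crop(np.ascontiguousarray(t["frame"][:,:,::-1]),150,240,100,100,4)
cv2.imwrite("pics/near1.png",o)
E
```

```text
t 1.3 p [0.4205 0.2372 0.1294] yawy 1.307 z [-0.0012 -0.0003 -1.    ] q [ 0.2678  0.373   1.6406  0.      1.1292 -1.0394] F [-0.1887 -0.4565  0.2376] M [0.0407 0.0168 0.0037] w 0.5 0.0
rows 3 shift [0.0007, 0.0006, 0.0469] turn [-0.0001, -0.0002, -0.0006]
```

View pics/near1.png

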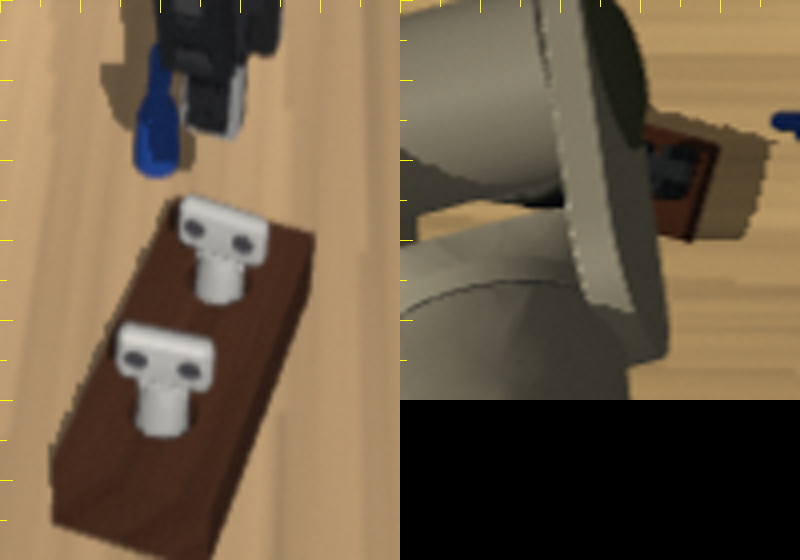

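The side crop shows one finger at about (374,350) standing over the right-hand key, whose wing is at about (376,377). The arm hides the top view, and the alignment agrees with the numbers. I'll descend, grip and lift.

Request:
arm_command:
  series:
    - [[0, 0.0012, 0.001, 0.0469, 0, 0, 0], [0, 0.0007, 0.0007, 0.0469, 0, 0, 0], [0, 0, 0, 0.0469, 0, 0, 0], [0, 0, 0, 0, 0, 0, 0], [1, 0, 0, 0, 0, 0, 0], [1, 0, 0, 0, 0, 0, 0], [1, 0, 0, 0, 0, 0, 0], [1, 0, 0, 0, 0, 0, 0], [1, 0, 0, 0, 0, 0, 0], [1, 0, 0, 0, 0, 0, 0]]

```text
time: 2.23
tool_pos: [0.4199, 0.2404, 0.0472]
tcp_rot: [[-0.966, 0.257, 0.004], [0.257, 0.966, 0.002], [-0.003, 0.002, -1.0]]
force: [-0.7, 2.2, 8.8]
gripper_width: 0.154
finger_force: 59.0
```

```bash
python3 - <<'E'
from plan import *
st()
E
```

```text
t 2.23 p [0.4199 0.2404 0.0472] yawy 1.31 z [ 0.0037  0.0016 -1.    ] q [ 0.2743  0.4966  1.7397  0.0007  0.9014 -1.0365] F [-0.6801  2.2102  8.77  ] M [0.4021 0.1176 0.0227] w 0.154 58.95998418331146
```

```bash
python3 - <<'E'
from plan import *
s=bot.read_state();p=s["tool_pos"]
a=plan(p+[0,0,.12],down(1.31),N=4)
print(foot+n*.0322)
b=plan(foot+n*(.0322+.06),onlid(0),*a)
plan(foot+n*(.0322+.02),onlid(0),*b,N=2)
E
```

```text
rows 4 shift [-0.0001, 0.0001, -0.05] turn [0.0004, 0.0005, 0.0001]
[ 0.5027 -0.0421  0.1253]
rows 8 shift [-0.0167, -0.0587, 0.0011] turn [-0.0089, -0.046, -0.0311]
rows 2 shift [0.0, 0.0, 0.0333] turn [0.0, 0.0, 0.0]
```

Request:
arm_command:
  series:
    - [[1, 0, 0, -0.03, 0, 0, 0], [1, 0, 0, -0.05, 0, 0, 0], [1, 0, 0, -0.06, 0, 0, 0], [1, 0, 0, -0.06, 0, 0, 0], [1, 0, 0, 0, 0, 0, 0]]

```text
time: 2.65
tool_pos: [0.4214, 0.2406, 0.1724]
tcp_rot: [[-0.966, 0.257, 0.012], [0.257, 0.966, 0.003], [-0.011, 0.006, -1.0]]
force: [0.8, 0.6, -0.1]
gripper_width: 0.155
finger_force: 58.6
```

Request:
arm_command:
  series:
    - [[1, -0.0167, -0.0587, 0.0011, -0.0089, -0.046, -0.0311], [1, -0.0167, -0.0587, 0.0011, -0.0089, -0.046, -0.0311], [1, -0.0167, -0.0587, 0.0011, -0.0089, -0.046, -0.0311], [1, -0.0167, -0.0587, 0.0011, -0.0089, -0.046, -0.0311], [1, -0.0167, -0.0587, 0.0011, -0.0089, -0.046, -0.0311], [1, -0.0167, -0.0587, 0.0011, -0.0089, -0.046, -0.0311], [1, -0.0167, -0.0587, 0.0011, -0.0089, -0.046, -0.0311], [1, -0.0167, -0.0587, 0.0011, -0.0089, -0.046, -0.0311], [1, 0, 0, 0, 0, 0, 0], [1, 0, 0, 0, 0, 0, 0]]

```text
time: 3.48
tool_pos: [0.4588, -0.0083, 0.1699]
tcp_rot: [[-0.885, -0.074, 0.459], [-0.055, 0.997, 0.055], [-0.461, 0.023, -0.887]]
force: [0.3, -0.2, -0.4]
gripper_width: 0.157
finger_force: 58.8
```

```bash
python3 - <<'E'
from plan import *
st();a=plan(foot+n*(.0322+.025),onlid(0))
c=read_camera("side");t=read_camera("top")
o=np.zeros((520,800,3),np.uint8);o[:,:400]=crop(np.ascontiguousarray(c["frame"][:,:,::-1]),290,180,100,130,4);o[:400,400:]=crop(np.ascontiguousarray(t["frame"][:,:,::-1]),290,190,100,100,4)
cv2.imwrite("pics/near2.png",o)
E
```

```text
t 3.48 p [ 0.4588 -0.0083  0.1699] yawy 1.645 z [ 0.4588  0.0548 -0.8869] q [-0.4172  0.1273  1.967   0.3929  0.6643 -2.3206] F [ 0.2915 -0.1591 -0.4001] M [-0.0586  0.2188  0.0298] w 0.157 58.78335177898407
rows 2 shift [-0.0111, -0.0319, 0.0277] turn [-0.0012, -0.0261, -0.0179]
```

View pics/near2.png

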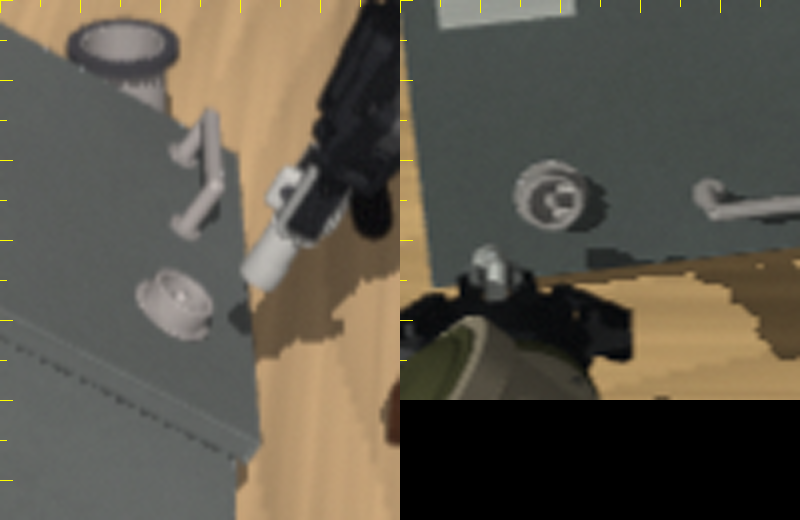

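The key is held and its mouth shows in the side view at about (354,248); in the top view it is at about (311.5,253). The housing is clear. I'll compare the mouth with where the tool pose says it should be.

```bash
python3 - <<'E'
from plan import *
s=bot.read_state();c=read_camera("side");t=read_camera("top");p=s["tool_pos"];R=s["tcp_rot"]
m=p+.0322*R[:,2]
print("side px mouth model",proj(c,m)+q[13:15],"top",proj(t,m)+q[11:13])
for k,l in((0,"x"),(1,"y"),(2,"z")):print(l,"px per mm side",(proj(c,m+.001*R[:,k])-proj(c,m)),"top",(proj(t,m+.001*R[:,k])-proj(t,m)))
o=np.zeros((600,800,3),np.uint8)
for i,(cc,x0,y0,off) in enumerate(((c,340,220,q[13:15]),(t,295,235,q[11:13]))):
    im=cv2.resize(np.ascontiguousarray(cc["frame"][y0:y0+50,x0:x0+40,::-1]),None,fx=10,fy=10,interpolation=cv2.INTER_CUBIC)
    def pl(P,col):
        z=((proj(cc,P)+off-[x0,y0]+.5)*10).astype(int);cv2.polylines(im,[z.reshape(-1,1,2)],True,col,1)
    th=np.linspace(0,6.28,30)[:-1]
    pl([m+R@[.01*np.cos(a),.01*np.sin(a),0] for a in th],(0,0,255))
    pl([m+R@[.018*i2,.005*j,-.058] for i2,j in((1,1),(1,-1),(-1,-1),(-1,1))],(0,255,0))
    pl([m+R@[.018*i2,.005*j,-.034] for i2,j in((1,1),(1,-1),(-1,-1),(-1,1))],(255,255,0))
    o[:500,i*400:i*400+400]=im
cv2.imwrite("pics/near3.png",o)
E
```

```text
side px mouth model [[354.5508 249.3027]] top [[312.1075 254.8718]]
x px per mm side [[0.4647 0.2217]] top [[0.0246 0.4323]]
y px per mm side [[0.0028 0.2691]] top [[-0.457   0.0305]]
z px per mm side [[-0.2583  0.4009]] top [[-0.0209 -0.1484]]
```

View pics/near3.png

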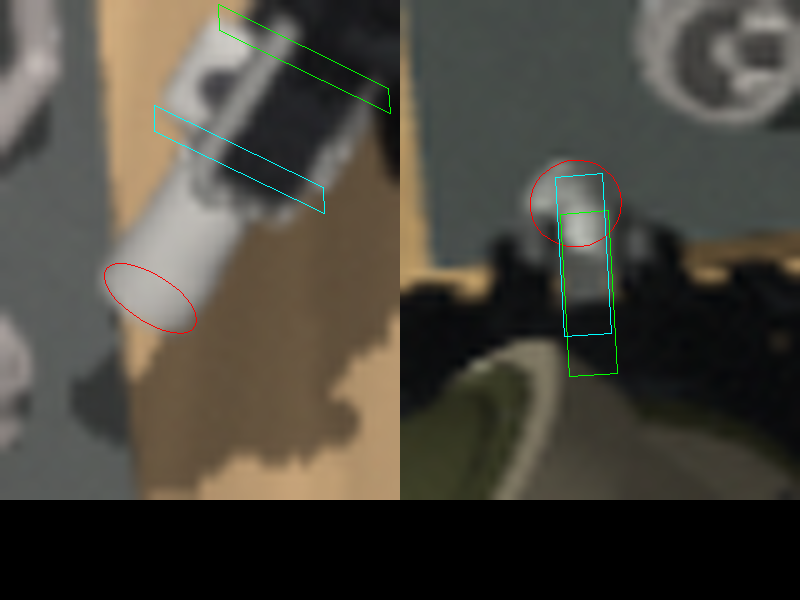

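The projected key model lies on the imaged key to within about 1 mm, so the grasp is true. I'll finish the approach.

Request:
arm_command:
  series:
    - [[1, -0.0075, -0.021, 0.0, -0.001, -0.0175, -0.012], [1, -0.0075, -0.021, 0.018, -0.001, -0.0175, -0.012], [1, -0.0075, -0.021, 0.036, -0.0004, -0.0172, -0.0118], [1, 0, 0, 0, 0, 0, 0], [1, 0, 0, 0, 0, 0, 0]]

```text
time: 4.1
tool_pos: [0.4902, -0.041, 0.147]
tcp_rot: [[-0.842, -0.126, 0.524], [-0.106, 0.992, 0.068], [-0.528, 0.002, -0.849]]
force: [0.9, 0.8, 0.2]
gripper_width: 0.153
finger_force: 58.8
```

```bash
python3 - <<'E'
from plan import *
s=st();a=plan(foot+n*(.0322+.014),onlid(0));p,R=s["tool_pos"],s["tcp_rot"];print("err mm, tool axes",1e3*R.T@(foot+n*.0322-p), Rn.from_matrix(R.T@onlid(0)).as_rotvec())
E
```

```text
t 4.1 p [ 0.4902 -0.041   0.147 ] yawy 1.697 z [ 0.5238  0.0679 -0.8491] q [-0.4956  0.2181  1.978   0.6146  0.5653 -2.6546] F [0.9268 0.843  0.2402] M [-0.0194  0.3081  0.0066] w 0.153 58.80143344402313
rows 1 shift [0.0018, -0.0044, 0.0181] turn [0.0023, -0.0014, 0.0017]
err mm, tool axes [ 1.0316 -2.6646 24.8671] [ 0.0034 -0.0021  0.0026]
```

Request:
arm_command:
  series:
    - [[1, 0.0018, -0.0044, 0.008, 0.002, -0.001, 0.0017], [1, 0, 0, 0.008, 0, 0, 0], [1, 0, 0, 0.004, 0, 0, 0], [1, 0, 0, 0, 0, 0, 0]]

```text
time: 4.43
tool_pos: [0.4962, -0.0433, 0.1368]
tcp_rot: [[-0.841, -0.123, 0.527], [-0.105, 0.992, 0.064], [-0.531, -0.001, -0.847]]
force: [-0.2, 0.2, -0.9]
gripper_width: 0.153
finger_force: 58.8
```

Request:
arm_command:
  series:
    - [[1, 0, 0, 0.003, 0, 0, 0], [1, 0, 0, 0.003, 0, 0, 0], [1, 0, 0, 0, 0, 0, 0]]

```text
time: 4.68
tool_pos: [0.4979, -0.043, 0.1338]
tcp_rot: [[-0.841, -0.123, 0.527], [-0.104, 0.992, 0.065], [-0.531, -0.001, -0.847]]
force: [-0.5, 2.4, -2.6]
gripper_width: 0.156
finger_force: 58.6
```

```bash
cat >> plan.py <<'E'
def tl(m=.0322):
    s=bot.read_state();p,R=s["tool_pos"],s["tcp_rot"];A=onlid(0)
    print("t %.2f"%s["time"],"mouth from foot mm (slope-,y,n)",np.round(1e3*A.T@(p+m*R[:,2]-foot),1)*[1,1,-1],"rv",Rn.from_matrix(A.T@R).as_rotvec(),"F tool",np.round(R.T@s["force"],1),"M tool",np.round(R.T@s["wrist_torque"],2),"q6",s["joint_positions"][5].round(2),"w",s["gripper_width"].round(3))
E
python3 -c "
from plan import *
tl()"
```

```text
Traceback (most recent call last):
  File "plan.py", line 22, in tl
    print("t %.2f"%s["time"],"mouth from foot mm (slope-,y,n)",np.round(1e3*A.T@(p+m*R[:,2]-foot),1)*[1,1,-1],"rv",Rn.from_matrix(A.T@R).as_rotvec(),"F tool",np.round(R.T@s["force"],1),"M tool",np.round(R.T@s["wrist_torque"],2),"q6",s["joint_positions"][5].round(2),"w",s["gripper_width"].round(3))
                                                                                                                                                                                                                                                                              ^^^^^^^^^^^^^^^^^^^^^^^^
AttributeError: 'float' object has no attribute 'round'
```

```bash
sed -i 's/s\["gripper_width"\].round(3))$/round(s["gripper_width"],3))/' plan.py; python3 -c "
from plan import *
tl()"
```

```text
t 4.68 mouth from foot mm (slope-,y,n) [-0.4 -0.4  9.7] rv [ 0.0003 -0.0013 -0.0008] F tool [1.6 2.4 2.1] M tool [-0.49  0.45  0.02] q6 -2.69 w 0.156
```

Request:
arm_command:
  series:
    - [[1, 0, 0, 0.003, 0, 0, 0], [1, 0, 0, 0.003, 0, 0, 0], [1, 0, 0, 0, 0, 0, 0]]

```text
time: 4.93
tool_pos: [0.4997, -0.0428, 0.1304]
tcp_rot: [[-0.841, -0.123, 0.527], [-0.104, 0.992, 0.065], [-0.531, -0.0, -0.848]]
force: [-1.6, 2.9, -0.2]
gripper_width: 0.156
finger_force: 58.8
```

```bash
python3 -c "
from plan import *
tl()"
```

```text
t 4.93 mouth from foot mm (slope-,y,n) [-0.2 -0.4  5.9] rv [ 0.0002 -0.0009 -0.0006] F tool [ 1.2  3.  -0.5] M tool [-0.84  0.42  0.03] q6 -2.7 w 0.156
```

Request:
arm_command:
  series:
    - [[1, 0.0003, 0.0005, 0.003, 0, 0, 0], [1, 0, 0.0003, 0.003, 0, 0, 0], [1, 0, 0, 0.003, 0, 0, 0], [1, 0, 0, 0.0015, 0, 0, 0], [1, 0, 0, 0, 0, 0, 0]]

```text
time: 5.35
tool_pos: [0.5025, -0.0422, 0.1274]
tcp_rot: [[-0.839, -0.123, 0.53], [-0.106, 0.992, 0.063], [-0.534, -0.003, -0.846]]
force: [-31.8, 0.6, 38.0]
gripper_width: 0.155
finger_force: 66.1
```

```bash
python3 -c "
from plan import *
tl()"
```

```text
t 5.35 mouth from foot mm (slope-,y,n) [-1.1 -0.2  1.9] rv [ 0.0026 -0.0044 -0.0022] F tool [  6.4   4.4 -49. ] M tool [-0.97  1.35 -0.  ] q6 -2.71 w 0.155
```

Request:
arm_command:
  series:
    - [[1, 0.001, 0, -0.0025, 0, 0, 0], [1, 0, 0, 0, 0, 0, 0.055], [1, 0, 0, 0, 0, 0, 0.055], [1, 0, 0, 0, 0, 0, 0.055], [1, 0, 0, 0, 0, 0, 0.055], [1, 0, 0, 0, 0, 0, 0.055], [1, 0, 0, 0, 0, 0, 0.055], [1, 0, 0, 0, 0, 0, 0]]

```text
time: 6.02
tool_pos: [0.5014, -0.0425, 0.1274]
tcp_rot: [[-0.796, 0.295, 0.529], [0.383, 0.922, 0.063], [-0.469, 0.253, -0.846]]
force: [-18.2, 1.0, 21.0]
gripper_width: 0.156
finger_force: 62.9
```

```bash
python3 -c "
from plan import *
tl()"
```

```text
t 6.02 mouth from foot mm (slope-,y,n) [-0.1 -0.3  2.5] rv [ 0.0013 -0.0035  0.4977] F tool [  5.    0.8 -27.3] M tool [-0.24  1.18 -0.01] q6 -2.21 w 0.156
```

Request:
arm_command:
  series:
    - [[1, 0, 0, -0.0015, 0, 0, 0.055], [1, 0, 0, 0, 0, 0, 0.055], [1, 0, 0, 0, 0, 0, 0.055], [1, 0, 0, 0, 0, 0, 0]]

```text
time: 6.35
tool_pos: [0.5009, -0.0426, 0.1275]
tcp_rot: [[-0.7, 0.481, 0.528], [0.597, 0.799, 0.063], [-0.392, 0.36, -0.847]]
force: [-12.0, 1.9, 13.4]
gripper_width: 0.156
finger_force: 61.3
```

```bash
python3 -c "
from plan import *
tl()"
```

```text
t 6.35 mouth from foot mm (slope-,y,n) [ 0.2 -0.3  2.8] rv [ 0.0009 -0.0027  0.7455] F tool [  4.3   0.5 -17.5] M tool [ 0.07  1.1  -0.03] q6 -1.96 w 0.156
```

Request:
arm_command:
  series:
    - [[1, 0, 0, 0, 0, 0, 0.055], [1, 0, 0, 0, 0, 0, 0.055], [1, 0, 0, 0, 0, 0, 0.055], [1, 0, 0, 0, 0, 0, 0]]

```text
time: 6.68
tool_pos: [0.5008, -0.0425, 0.1275]
tcp_rot: [[-0.561, 0.638, 0.528], [0.775, 0.629, 0.063], [-0.291, 0.445, -0.847]]
force: [-11.5, 2.1, 12.8]
gripper_width: 0.154
finger_force: 61.4
```

```bash
python3 -c "
from plan import *
tl()"
```

```text
t 6.68 mouth from foot mm (slope-,y,n) [ 0.4 -0.2  2.8] rv [ 0.0006 -0.0024  0.993 ] F tool [  4.4  -0.3 -16.8] M tool [ 0.46  1.02 -0.02] q6 -1.72 w 0.154
```

Request:
arm_command:
  series:
    - [[1, 0, 0, 0, 0, 0, 0.055], [1, 0, 0, 0, 0, 0, 0.055], [1, 0, 0, 0, 0, 0, 0.055], [1, 0, 0, 0, 0, 0, 0.055], [1, 0, 0, 0, 0, 0, 0.055], [1, 0, 0, 0, 0, 0, 0.055], [1, 0, 0, 0, 0, 0, 0.055], [1, 0, 0, 0, 0, 0, 0.055], [1, 0, 0, 0, 0, 0, 0]]

```text
time: 7.43
tool_pos: [0.5006, -0.0422, 0.1274]
tcp_rot: [[-0.052, 0.848, 0.527], [0.998, 0.022, 0.064], [0.043, 0.529, -0.847]]
force: [-11.7, 4.1, 13.8]
gripper_width: 0.153
finger_force: 61.5
```

```bash
python3 -c "
from plan import *
tl()"
```

```text
t 7.43 mouth from foot mm (slope-,y,n) [0.6 0.2 2.8] rv [-0.0007 -0.0016  1.6531] F tool [  5.3  -2.5 -17.6] M tool [ 1.06  0.88 -0.  ] q6 -1.06 w 0.153
```

Request:
arm_command:
  series:
    - [[1, 0, 0, 0, 0, 0, 0.04], [1, 0, 0, 0, 0, 0, 0.04], [1, 0, 0, 0, 0, 0, 0.04], [1, 0, 0, 0, 0, 0, 0]]

```text
time: 7.77
tool_pos: [0.5007, -0.042, 0.1274]
tcp_rot: [[0.099, 0.844, 0.527], [0.986, -0.156, 0.065], [0.137, 0.513, -0.847]]
force: [-13.1, 5.0, 13.6]
gripper_width: 0.151
finger_force: 61.5
```

```bash
python3 -c "
from plan import *
tl()"
```

```text
t 7.77 mouth from foot mm (slope-,y,n) [0.5 0.3 2.8] rv [-0.0011 -0.0014  1.8318] F tool [  5.5  -4.8 -18.1] M tool [ 1.09  0.91 -0.05] q6 -0.88 w 0.151
```

Request:
arm_command:
  series:
    - [[1, 0, 0, 0, 0, 0, 0.035], [1, 0, 0, 0, 0, 0, 0.035], [1, 0, 0, 0, 0, 0, 0.035], [1, 0, 0, 0, 0, 0, 0]]

```text
time: 8.1
tool_pos: [0.5006, -0.0419, 0.1274]
tcp_rot: [[0.23, 0.818, 0.527], [0.949, -0.308, 0.065], [0.215, 0.485, -0.847]]
force: [-12.9, 5.4, 13.9]
gripper_width: 0.156
finger_force: 61.5
```

```bash
python3 -c "
from plan import *
tl()"
```

```text
t 8.10 mouth from foot mm (slope-,y,n) [0.6 0.4 2.8] rv [-0.0013 -0.001   1.9887] F tool [  5.2  -5.5 -18.2] M tool [ 1.3   0.75 -0.13] q6 -0.72 w 0.156
```

Request:
arm_command:
  series:
    - [[1, 0, 0, 0, 0, 0, 0.035], [1, 0, 0, 0, 0, 0, 0.035], [1, 0, 0, 0, 0, 0, 0.035], [1, 0, 0, 0, 0, 0, 0]]

```text
time: 8.43
tool_pos: [0.5006, -0.0418, 0.1274]
tcp_rot: [[0.355, 0.772, 0.527], [0.889, -0.453, 0.065], [0.289, 0.446, -0.847]]
force: [-12.4, 7.2, 13.8]
gripper_width: 0.153
finger_force: 61.5
```

```bash
python3 -c "
from plan import *
tl()"
```

```text
t 8.43 mouth from foot mm (slope-,y,n) [0.6 0.5 2.8] rv [-0.0015 -0.0006  2.1462] F tool [  6.   -6.6 -17.7] M tool [ 1.35  0.73 -0.12] q6 -0.56 w 0.153
```

Request:
arm_command:
  series:
    - [[1, 0, 0, 0, 0, 0, 0.035], [1, 0, 0, 0, 0, 0, 0.035], [1, 0, 0, 0, 0, 0, 0.035], [1, 0, 0, 0, 0, 0, 0]]

```text
time: 8.77
tool_pos: [0.5006, -0.0417, 0.1274]
tcp_rot: [[0.472, 0.707, 0.527], [0.807, -0.587, 0.065], [0.356, 0.395, -0.847]]
force: [-12.1, 6.1, 13.2]
gripper_width: 0.157
finger_force: 61.4
```

```bash
python3 -c "
from plan import *
tl()"
```

```text
t 8.77 mouth from foot mm (slope-,y,n) [0.5 0.6 2.8] rv [-0.0018 -0.0004  2.3037] F tool [  3.9  -6.9 -17.2] M tool [ 1.52  0.66 -0.07] q6 -0.41 w 0.157
```

Request:
arm_command:
  series:
    - [[1, 0, 0, 0, 0, 0, 0.035], [1, 0, 0, 0, 0, 0, 0.035], [1, 0, 0, 0, 0, 0, 0.035], [1, 0, 0, 0, 0, 0, 0]]

```text
time: 9.1
tool_pos: [0.5007, -0.0417, 0.1275]
tcp_rot: [[0.577, 0.624, 0.527], [0.705, -0.707, 0.065], [0.413, 0.334, -0.847]]
force: [-10.8, 7.5, 14.2]
gripper_width: 0.154
finger_force: 61.4
```

```bash
python3 -c "
from plan import *
tl()"
```

```text
t 9.10 mouth from foot mm (slope-,y,n) [0.4 0.7 2.8] rv [-0.0022 -0.0002  2.4615] F tool [  4.9  -7.2 -17.3] M tool [ 1.56  0.56 -0.08] q6 -0.25 w 0.154
```

No stop was felt up to 2.46 rad, and the torque stayed below 0.13 N m, so this key slips. I'll pull it off and stand it back in its hole.

```bash
python3 - <<'E'
from plan import *
s=bot.read_state();p,R=s["tool_pos"],s["tcp_rot"]
p1=p-R[:,2]*.072
a=plan([.420,.239,.17],down(1.31),p1,R,N=16);plan([.420,.239,.049],down(1.31),*a,N=5)
E
```

```text
rows 16 shift [0.0355, 0.0013, 0.0084] turn [0.0277, 0.0041, -0.0839]
rows 5 shift [0.0, 0.0, 0.0403] turn [0.0, 0.0, 0.0]
```

Request:
arm_command:
  series:
    - [[1, 0, 0, -0.01, 0, 0, 0], [1, 0, 0, -0.02, 0, 0, 0], [1, 0, 0, -0.03, 0, 0, 0], [1, 0, 0, -0.03, 0, 0, 0], [1, 0, 0, -0.03, 0, 0, 0], [1, 0, 0, 0, 0, 0, 0]]

```text
time: 9.6
tool_pos: [0.4638, -0.0483, 0.1907]
tcp_rot: [[0.575, 0.622, 0.532], [0.707, -0.705, 0.06], [0.412, 0.342, -0.845]]
force: [0.2, -0.7, 0.2]
gripper_width: 0.153
finger_force: 61.0
```

```bash
python3 - <<'E'
from plan import *
plan([.420,.239,.17],down(1.31),N=20)
E
```

```text
rows 20 shift [0.0286, 0.0013, 0.0069] turn [0.0223, 0.0036, -0.0671]
```

Request:
arm_command:
  series:
    - [[1, 0.0286, 0.0013, 0.0069, 0.0223, 0.0036, -0.0671], [1, 0.0286, 0.0013, 0.0069, 0.0223, 0.0036, -0.0671], [1, 0.0286, 0.0013, 0.0069, 0.0223, 0.0036, -0.0671], [1, 0.0286, 0.0013, 0.0069, 0.0223, 0.0036, -0.0671], [1, 0.0286, 0.0013, 0.0069, 0.0223, 0.0036, -0.0671], [1, 0.0286, 0.0013, 0.0069, 0.0223, 0.0036, -0.0671], [1, 0.0286, 0.0013, 0.0069, 0.0223, 0.0036, -0.0671], [1, 0.0286, 0.0013, 0.0069, 0.0223, 0.0036, -0.0671], [1, 0.0286, 0.0013, 0.0069, 0.0223, 0.0036, -0.0671], [1, 0.0286, 0.0013, 0.0069, 0.0223, 0.0036, -0.0671]]

```text
time: 10.43
tool_pos: [0.5229, 0.1112, 0.1999]
tcp_rot: [[-0.31, 0.917, 0.25], [0.944, 0.267, 0.195], [0.112, 0.296, -0.949]]
force: [0.1, -0.1, 0.5]
gripper_width: 0.154
finger_force: 61.0
```

Request:
arm_command:
  series:
    - [[1, 0.0286, 0.0013, 0.0069, 0.0223, 0.0036, -0.0671], [1, 0.0286, 0.0013, 0.0069, 0.0223, 0.0036, -0.0671], [1, 0.0286, 0.0013, 0.0069, 0.0223, 0.0036, -0.0671], [1, 0.0286, 0.0013, 0.0069, 0.0223, 0.0036, -0.0671], [1, 0.0286, 0.0013, 0.0069, 0.0223, 0.0036, -0.0671], [1, 0.0286, 0.0013, 0.0069, 0.0223, 0.0036, -0.0671], [1, 0.0286, 0.0013, 0.0069, 0.0223, 0.0036, -0.0671], [1, 0.0286, 0.0013, 0.0069, 0.0223, 0.0036, -0.0671], [1, 0.0286, 0.0013, 0.0069, 0.0223, 0.0036, -0.0671], [1, 0.0286, 0.0013, 0.0069, 0.0223, 0.0036, -0.0671]]

```text
time: 11.27
tool_pos: [0.4189, 0.2408, 0.1672]
tcp_rot: [[-0.968, 0.25, -0.005], [0.25, 0.968, 0.003], [0.006, 0.002, -1.0]]
force: [1.1, -0.2, -0.6]
gripper_width: 0.15
finger_force: 61.1
```

Request:
arm_command:
  series:
    - [[1, 0, 0, 0, 0, 0, 0], [1, 0, 0, 0, 0, 0, 0]]

```text
time: 11.43
tool_pos: [0.4191, 0.2406, 0.1677]
tcp_rot: [[-0.967, 0.256, -0.005], [0.256, 0.967, 0.004], [0.006, 0.003, -1.0]]
force: [-0.3, -0.8, 0.7]
gripper_width: 0.152
finger_force: 61.1
```

```bash
python3 - <<'E'
from plan import *
st();a=plan([.420,.239,.095],down(1.31))
E
```

```text
t 11.43 p [0.4191 0.2406 0.1677] yawy 1.312 z [-0.0047  0.0043 -1.    ] q [ 0.2727  0.327   1.5821  0.0057  1.2359 -1.0415] F [-0.3135 -0.8016  0.6864] M [-0.0458 -0.0565 -0.0389] w 0.152 61.06857776641846
rows 2 shift [-0.0014, -0.0013, 0.0606] turn [0.001, -0.0019, 0.0008]
```

Request:
arm_command:
  series:
    - [[1, -0.0015, -0.0013, 0.06, 0.001, -0.0019, 0], [1, -0.0012, -0.0012, 0.06, 0.001, -0.0019, 0], [1, 0, 0, 0.02, 0, 0, 0], [1, 0, 0, 0, 0, 0, 0], [1, 0, 0, 0.015, 0, 0, 0], [1, 0, 0, 0.01, 0, 0, 0], [1, 0, 0, 0.01, 0, 0, 0], [1, 0, 0, 0, 0, 0, 0]]

```text
time: 12.1
tool_pos: [0.4198, 0.238, 0.063]
tcp_rot: [[-0.967, 0.256, -0.0], [0.256, 0.967, -0.001], [0.0, -0.001, -1.0]]
force: [-0.1, 0.6, -0.7]
gripper_width: 0.15
finger_force: 61.0
```

```bash
python3 - <<'E'
from plan import *
st();a=plan([.420,.239,.0475],down(1.31))
E
```

```text
t 12.1 p [0.4198 0.238  0.063 ] yawy 1.312 z [-0.0003 -0.0009 -1.    ] q [ 0.2703  0.4705  1.7235 -0.001   0.9482 -1.0409] F [-0.0687  0.5788 -0.6735] M [-0.0352 -0.0794  0.0381] w 0.15 61.04023575782776
rows 1 shift [0.0, 0.0017, 0.0258] turn [-0.0006, -0.0, 0.0012]
```

It's going into the hole with no force. I'll lower it to the bottom, release, retreat, and open to half.

Request:
arm_command:
  series:
    - [[1, 0, 0, 0.01, 0, 0, 0], [1, 0, 0, 0.01, 0, 0, 0], [1, 0, 0, 0.004, 0, 0, 0], [1, 0, 0, 0, 0, 0, 0], [0, 0, 0, 0, 0, 0, 0], [0, 0, 0, 0, 0, 0, 0], [0, 0, 0, 0, 0, 0, 0], [0, 0, 0, -0.03, 0, 0, 0], [0, 0, 0, -0.06, 0, 0, 0], [0, 0, 0, -0.06, 0, 0, 0]]

```text
time: 12.93
tool_pos: [0.4191, 0.238, 0.1398]
tcp_rot: [[-0.967, 0.256, -0.003], [0.256, 0.967, -0.002], [0.002, -0.002, -1.0]]
force: [0.8, 1.0, -0.7]
gripper_width: 0.507
finger_force: 0.0
```

```bash
python3 - <<'E'
from plan import *
st();a=plan([.4372,.306,.13],down(1.46));a=plan([.4372,.306,.045],down(1.46),*a,N=3)
c=read_camera("side");cv2.imwrite("pics/put1.png",crop(np.ascontiguousarray(c["frame"][:,:,::-1]),300,330,120,140,4))
E
```

```text
t 12.93 p [0.4191 0.238  0.1398] yawy 1.312 z [-0.0025 -0.0016 -1.    ] q [ 0.2708  0.359   1.6267 -0.001   1.1587 -1.0412] F [ 0.8024  1.013  -0.6538] M [ 0.0468 -0.0225  0.0046] w 0.507 0.0
rows 2 shift [-0.0023, 0.0586, 0.0081] turn [-0.0007, -0.0007, -0.0492]
rows 3 shift [0.0, 0.0, 0.0472] turn [0.0, 0.0, 0.0]
```

View pics/put1.png

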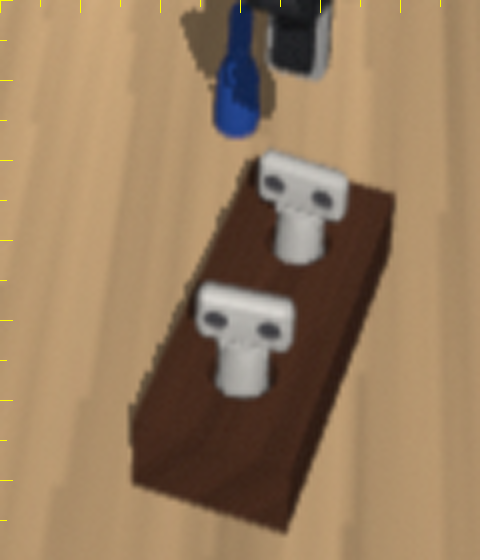

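The first key is back upright and fully seated, with its wing at (375,375) as at the start. Now the other key.

Request:
arm_command:
  series:
    - [[0, -0.0012, 0.0293, 0.004, 0, 0, -0.0246], [0, -0.0012, 0.0293, 0.004, 0, 0, -0.0246], [0, -0.0012, 0.0293, 0.004, 0, 0, -0.0246], [0, -0.0012, 0.0293, 0.004, 0, 0, -0.0246], [0, 0, 0, 0, 0, 0, 0], [0, 0, 0, 0, 0, 0, 0]]

```text
time: 13.48
tool_pos: [0.4365, 0.3067, 0.1292]
tcp_rot: [[-0.994, 0.11, -0.0], [0.11, 0.994, -0.001], [0.0, -0.001, -1.0]]
force: [0.2, -0.5, -0.5]
gripper_width: 0.498
finger_force: 0.0
```

```bash
python3 - <<'E'
from plan import *
st();a=plan([.4374,.306,.045],down(1.46),N=3)
E
```

```text
t 13.48 p [0.4365 0.3067 0.1292] yawy 1.461 z [-0.0002 -0.0011 -1.    ] q [ 0.391   0.4507  1.5041 -0.001   1.1875 -1.0692] F [ 0.2174 -0.5166 -0.4891] M [ 0.002  -0.0375 -0.0176] w 0.498 0.0
rows 3 shift [-0.0005, -0.0003, 0.0468] turn [-0.0003, -0.0, 0.0001]
```

Request:
arm_command:
  series:
    - [[0, -0.0008, -0.0005, 0.0468, 0, 0, 0], [0, -0.0005, -0.0005, 0.0468, 0, 0, 0], [0, 0, 0, 0.0468, 0, 0, 0], [0, 0, 0, 0, 0, 0, 0], [1, 0, 0, 0, 0, 0, 0], [1, 0, 0, 0, 0, 0, 0], [1, 0, 0, 0, 0, 0, 0], [1, 0, 0, 0, 0, 0, 0], [1, 0, 0, 0, 0, 0, 0], [1, 0, 0, 0, 0, 0, 0]]

```text
time: 14.32
tool_pos: [0.4383, 0.306, 0.0468]
tcp_rot: [[-0.994, 0.11, 0.003], [0.11, 0.994, 0.0], [-0.003, 0.0, -1.0]]
force: [-0.5, -0.5, 8.4]
gripper_width: 0.16
finger_force: 59.1
```

Request:
arm_command:
  series:
    - [[1, 0, 0, -0.03, 0, 0, 0], [1, 0, 0, -0.05, 0, 0, 0], [1, 0, 0, -0.06, 0, 0, 0], [1, 0, 0, -0.06, 0, 0, 0], [1, 0, 0, 0, 0, 0, 0]]

```text
time: 14.73
tool_pos: [0.4398, 0.307, 0.1724]
tcp_rot: [[-0.994, 0.11, 0.012], [0.11, 0.994, 0.004], [-0.011, 0.005, -1.0]]
force: [0.6, 0.6, -0.1]
gripper_width: 0.153
finger_force: 58.6
```

```bash
python3 - <<'E'
from plan import *
st();a=plan(foot+n*(.0322+.06),onlid(0),N=10);a=plan(foot+n*(.0322+.06),onlid(0),N=12)
E
```

```text
t 14.73 p [0.4398 0.307  0.1724] yawy 1.46 z [ 0.0118  0.004  -0.9999] q [ 0.3889  0.4026  1.443  -0.0008  1.2835 -1.0711] F [ 0.6326  0.6417 -0.1064] M [-0.0019  0.0205 -0.0196] w 0.153 58.59554886817932
rows 10 shift [-0.0058, -0.0589, 0.0] turn [-0.0041, -0.0363, -0.0152]
rows 12 shift [-0.0047, -0.0491, 0.0] turn [-0.0034, -0.0302, -0.0127]
```

Request:
arm_command:
  series:
    - [[1, -0.0047, -0.0491, 0, -0.0034, -0.0302, -0.0127], [1, -0.0047, -0.0491, 0, -0.0034, -0.0302, -0.0127], [1, -0.0047, -0.0491, 0, -0.0034, -0.0302, -0.0127], [1, -0.0047, -0.0491, 0, -0.0034, -0.0302, -0.0127], [1, -0.0047, -0.0491, 0, -0.0034, -0.0302, -0.0127], [1, -0.0047, -0.0491, 0, -0.0034, -0.0302, -0.0127], [1, -0.0047, -0.0491, 0, -0.0034, -0.0302, -0.0127], [1, -0.0047, -0.0491, 0, -0.0034, -0.0302, -0.0127], [1, -0.0047, -0.0491, 0, -0.0034, -0.0302, -0.0127], [1, -0.0047, -0.0491, 0, -0.0034, -0.0302, -0.0127]]

```text
time: 15.57
tool_pos: [0.4575, 0.0109, 0.1685]
tcp_rot: [[-0.895, -0.085, 0.439], [-0.074, 0.996, 0.041], [-0.441, 0.004, -0.898]]
force: [0.5, -0.6, -1.2]
gripper_width: 0.156
finger_force: 58.6
```

Request:
arm_command:
  series:
    - [[1, -0.0047, -0.0491, 0, -0.0034, -0.0302, -0.0127], [1, -0.0047, -0.0491, 0, -0.0034, -0.0302, -0.0127], [1, 0, 0, 0, 0, 0, 0], [1, 0, 0, 0, 0, 0, 0]]

```text
time: 15.9
tool_pos: [0.4647, -0.0407, 0.168]
tcp_rot: [[-0.857, -0.118, 0.501], [-0.102, 0.993, 0.061], [-0.505, 0.001, -0.863]]
force: [-8.0, -5.9, -3.8]
gripper_width: 0.155
finger_force: 57.5
```

```bash
python3 - <<'E'
from plan import *
tl(.0318);a=plan(foot+n*(.0318+.016),onlid(0),N=4)
E
```

```text
t 15.90 mouth from foot mm (slope-,y,n) [10.1  6.  56.5] rv [0.0009 0.0296 0.0039] F tool [ 9.4 -4.9 -1.1] M tool [0.99 2.32 0.06] q6 -2.57 w 0.155
rows 4 shift [-0.0041, -0.0025, 0.0168] turn [-0.0001, -0.0049, -0.0006]
```

Request:
arm_command:
  series:
    - [[1, 0, 0, 0, 0, 0, 0], [1, 0, 0, 0, 0, 0, 0]]

```text
time: 16.07
tool_pos: [0.4654, -0.0404, 0.1685]
tcp_rot: [[-0.856, -0.12, 0.502], [-0.104, 0.993, 0.06], [-0.506, -0.001, -0.863]]
force: [-7.8, -6.8, -5.0]
gripper_width: 0.156
finger_force: 57.5
```

```bash
python3 - <<'E'
from plan import *
tl(.0318);st();a=plan(foot+n*(.0318+.016),onlid(0),N=4)
E
```

```text
t 16.07 mouth from foot mm (slope-,y,n) [ 9.2  6.1 56.6] rv [0.002  0.0284 0.0018] F tool [ 9.9 -5.8 -0. ] M tool [1.04 2.36 0.  ] q6 -2.57 w 0.156
t 16.07 p [ 0.4654 -0.0404  0.1685] yawy 1.691 z [ 0.5021  0.0598 -0.8627] q [-0.5168  0.1395  1.9818  0.5214  0.6465 -2.5688] F [-7.7861 -6.7752 -4.9823] M [-1.1751  2.2368 -0.5326] w 0.156 57.49195555916231
rows 4 shift [-0.0038, -0.0026, 0.0169] turn [-0.0003, -0.0047, -0.0003]
```

There's a steady 11 N in what should be free air, so something is touching. I'll use my last picture on it, with side and top together.

```bash
python3 - <<'E'
from plan import *
c=read_camera("side");t=read_camera("top")
S=np.ascontiguousarray(c["frame"][:,:,::-1]);T=np.ascontiguousarray(t["frame"][:,:,::-1]);np.savez("now.npz",S=S,T=T)
o=np.zeros((600,800,3),np.uint8);o[:600,:520]=crop(S,230,150,130,150,4);o[:300,525:795]=crop(T,280,140,90,100,3);o[305:545,525:795]=crop(T,280,200,90,80,3)
cv2.imwrite("pics/touch.png",o)
E
```

```text
(no output)
```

View pics/touch.png

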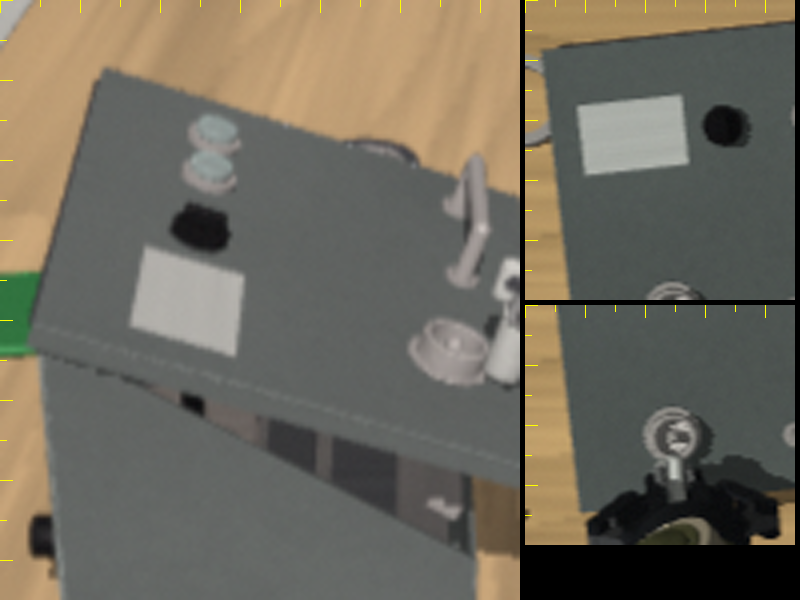

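The picture shows the lid already ajar, with the housing now at side (343,236) and the key in hand resting against it. So the first key did free the latch, and the lid was dragged up when I pulled it off without easing back. That makes the first key the working one, and the key now in the hand must go back in the block. I'll measure the lid angle.

```bash
python3 - <<'E'
from plan import *
import fit2
c=read_camera("side");t=read_camera("top")
H=fit2.place(q[:3],[.1,0,.195])[0]
def rot(P,f): return H+Rn.from_rotvec(-w*f).as_matrix()@(P-H) # check sign: low edge up
rim=fit2.place(q[:3],fit2.lp(q[8],q[9],.018))[0]
nl=fit2.place(q[:3],fit2.lp(.243,.14,.006))[0]
bt=fit2.place(q[:3],fit2.lp(-.0044,.14,.006))[0]
for f in(0,.1,.2,.3,.4,.5):
  for sg in(1,-1):
    P=rot(rim,sg*f)
    if sg*0+P[2]>=rim[2]-1e-6:print(f,sg,P,"rim side",proj(c,P)+q[13:15],"top",proj(t,P)+q[11:13],"FL side",proj(c,rot(nl,sg*f)))
E
```

```text
0 1 [ 0.5133 -0.0408  0.1081] rim side [[335.2797 252.834 ]] top [[328.253  239.6685]] FL side [[354.6058 288.7044]]
0 -1 [ 0.5133 -0.0408  0.1081] rim side [[335.2797 252.834 ]] top [[328.253  239.6685]] FL side [[354.6058 288.7044]]
0.1 -1 [ 0.5055 -0.0417  0.1258] rim side [[339.3529 245.1778]] top [[328.8451 241.7169]] FL side [[360.9359 279.3948]]
0.2 -1 [ 0.4996 -0.0424  0.1442] rim side [[342.5722 237.0867]] top [[329.365  242.9698]] FL side [[366.2407 269.4319]]
0.3 -1 [ 0.4955 -0.0429  0.1631] rim side [[344.8852 228.6233]] top [[329.8043 243.376 ]] FL side [[370.4391 258.88  ]]
0.4 -1 [ 0.4933 -0.0432  0.1823] rim side [[346.2448 219.8574]] top [[330.1543 242.8882]] FL side [[373.4533 247.8131]]
0.5 -1 [ 0.493  -0.0433  0.2017] rim side [[346.6106 210.8656]] top [[330.4068 241.4654]] FL side [[375.2109 236.3161]]
```

Request:
arm_command:
  series:
    - [[1, 0.015, 0, 0, 0, 0, 0], [1, 0.03, 0, -0.03, 0, 0, 0], [1, 0.03, 0, -0.03, 0, 0, 0], [1, 0.02, 0, -0.03, 0, 0, 0], [1, 0, 0, 0, 0, 0, 0]]

```text
time: 16.78
tool_pos: [0.3893, -0.0493, 0.1883]
tcp_rot: [[-0.854, -0.118, 0.507], [-0.103, 0.993, 0.058], [-0.51, -0.002, -0.86]]
force: [-0.4, -0.1, -1.4]
gripper_width: 0.16
finger_force: 59.6
```

The lid is at about 0.2 rad, under the 0.4 limit. I'll stand this key back in its hole.

```bash
python3 - <<'E'
from plan import *
st();a=plan([.4383,.306,.165],down(1.46),N=13)
E
```

```text
t 16.78 p [ 0.3893 -0.0493  0.1883] yawy 1.689 z [ 0.5071  0.0583 -0.8599] q [-0.7    -0.0385  2.1036  0.561   0.7723 -2.7374] F [-0.4053 -0.09   -1.3519] M [-0.0849  0.2916 -0.0229] w 0.16 59.63368396740407
rows 13 shift [-0.0057, 0.0455, 0.0053] turn [0.003, 0.0274, 0.0115]
```

Request:
arm_command:
  series:
    - [[1, -0.0057, 0.0455, 0.0053, 0.003, 0.0274, 0.0115], [1, -0.0057, 0.0455, 0.0053, 0.003, 0.0274, 0.0115], [1, -0.0057, 0.0455, 0.0053, 0.003, 0.0274, 0.0115], [1, -0.0057, 0.0455, 0.0053, 0.003, 0.0274, 0.0115], [1, -0.0057, 0.0455, 0.0053, 0.003, 0.0274, 0.0115], [1, -0.0057, 0.0455, 0.0053, 0.003, 0.0274, 0.0115], [1, -0.0057, 0.0455, 0.0053, 0.003, 0.0274, 0.0115], [1, -0.0057, 0.0455, 0.0053, 0.003, 0.0274, 0.0115], [1, -0.0057, 0.0455, 0.0053, 0.003, 0.0274, 0.0115], [1, -0.0057, 0.0455, 0.0053, 0.003, 0.0274, 0.0115]]

```text
time: 17.62
tool_pos: [0.4208, 0.2158, 0.1732]
tcp_rot: [[-0.99, 0.049, 0.136], [0.05, 0.999, 0.008], [-0.135, 0.015, -0.991]]
force: [-0.1, -1.3, -0.8]
gripper_width: 0.159
finger_force: 59.9
```

Request:
arm_command:
  series:
    - [[1, -0.0057, 0.0455, 0.0053, 0.003, 0.0274, 0.0115], [1, -0.0057, 0.0455, 0.0053, 0.003, 0.0274, 0.0115], [1, -0.0057, 0.0455, 0.0053, 0.003, 0.0274, 0.0115], [1, 0, 0, 0, 0, 0, 0], [1, 0, 0, 0, 0, 0, 0]]

```text
time: 18.03
tool_pos: [0.4374, 0.296, 0.1649]
tcp_rot: [[-0.995, 0.099, 0.013], [0.099, 0.995, 0.004], [-0.013, 0.005, -1.0]]
force: [0.1, -0.5, -1.6]
gripper_width: 0.151
finger_force: 59.9
```

```bash
python3 - <<'E'
from plan import *
st();a=plan([.4383,.306,.08],down(1.46),N=4)
E
```

```text
t 18.03 p [0.4374 0.296  0.1649] yawy 1.471 z [ 0.013   0.004  -0.9999] q [ 0.371   0.3966  1.4776 -0.001   1.2539 -1.1001] F [ 0.0536 -0.4941 -1.5721] M [-0.0447 -0.0033  0.002 ] w 0.151 59.94718824047595
rows 4 shift [0.0004, 0.0041, 0.0354] turn [0.0009, 0.0021, 0.0019]
```

Request:
arm_command:
  series:
    - [[1, 0.0004, 0.0041, 0.025, 0.0009, 0.0021, 0.0019], [1, 0.0004, 0.0041, 0.025, 0.0009, 0.0021, 0.0019], [1, 0.0004, 0.0041, 0.025, 0.0009, 0.0021, 0.0019], [1, 0.0004, 0.0041, 0.02, 0.0009, 0.0021, 0.0019], [1, 0, 0, 0, 0, 0, 0], [1, 0, 0, 0, 0, 0, 0]]

```text
time: 18.53
tool_pos: [0.4377, 0.3044, 0.1088]
tcp_rot: [[-0.994, 0.113, -0.0], [0.113, 0.994, -0.0], [0.0, -0.0, -1.0]]
force: [-0.5, 0.0, 0.2]
gripper_width: 0.156
finger_force: 59.9
```

```bash
python3 - <<'E'
from plan import *
s=st();a=plan([.4383,.306,.08],down(1.46),N=2)
c=read_camera("side");p,R=s["tool_pos"],s["tcp_rot"];g=c["frame"].astype(int)
mouth,mid,top=[(proj(c,p+R[:,2]*d)+q[13:15])[0] for d in(.0318,.0168,.0018)]
print(mouth,mid,top)
br=(g.min(2)>120)&(g.max(2)-g.min(2)<35)
y0,y1=int(top[1])+2,int(mouth[1])+8
for y in range(y0-4,y1):
    xs=np.where(br[y,int(mid[0])-16:int(mid[0])+17])[0]+int(mid[0])-16
    f=(y-top[1])/(mouth[1]-top[1]);print(y,(xs.min(),xs.max(),len(xs),round(xs.mean()-(top[0]+f*(mouth[0]-top[0])),1)) if len(xs) else None)
E
```

```text
t 18.53 p [0.4377 0.3044 0.1088] yawy 1.458 z [-0.0002 -0.0003 -1.    ] q [ 0.3856  0.4749  1.5316 -0.0002  1.1354 -1.0723] F [-0.4565  0.0079  0.1741] M [ 0.0036 -0.0011  0.0252] w 0.156 59.9463652074337
rows 2 shift [-0.0003, 0.0014, 0.024] turn [-0.0001, -0.0001, -0.0007]
[362.4394 399.6866] [362.8065 392.3074] [363.1809 384.7819]
382 (np.int64(351), np.int64(378), 16, np.float64(3.4))
383 (np.int64(355), np.int64(378), 12, np.float64(8.0))
384 (np.int64(367), np.int64(378), 11, np.float64(9.5))
385 (np.int64(367), np.int64(378), 11, np.float64(9.6))
386 (np.int64(354), np.int64(378), 12, np.float64(8.0))
387 (np.int64(354), np.int64(378), 13, np.float64(8.0))
388 (np.int64(367), np.int64(378), 12, np.float64(9.5))
389 (np.int64(367), np.int64(378), 12, np.float64(9.5))
390 (np.int64(367), np.int64(378), 12, np.float64(9.6))
391 (np.int64(359), np.int64(378), 16, np.float64(6.6))
392 (np.int64(359), np.int64(378), 20, np.float64(5.7))
393 (np.int64(359), np.int64(378), 20, np.float64(5.7))
394 (np.int64(359), np.int64(378), 19, np.float64(5.6))
395 (np.int64(359), np.int64(376), 17, np.float64(4.6))
396 (np.int64(360), np.int64(371), 12, np.float64(2.9))
397 (np.int64(360), np.int64(371), 12, np.float64(2.9))
398 (np.int64(360), np.int64(371), 12, np.float64(3.0))
399 (np.int64(360), np.int64(371), 12, np.float64(3.0))
400 (np.int64(360), np.int64(372), 13, np.float64(3.6))
401 (np.int64(360), np.int64(372), 13, np.float64(3.6))
402 (np.int64(361), np.int64(372), 12, np.float64(4.2))
403 (np.int64(361), np.int64(371), 11, np.float64(3.7))
404 (np.int64(361), np.int64(371), 11, np.float64(3.8))
405 (np.int64(362), np.int64(370), 9, np.float64(3.8))
406 (np.int64(363), np.int64(368), 6, np.float64(3.4))
```

The brush with the housing has tilted the key in the grip by about 0.11 rad, with its mouth towards the robot. I'll compensate with tool tilt before inserting.

```bash
python3 - <<'E'
from plan import *
R2=down(1.46)@Rn.from_euler("y",-.107).as_matrix()
f=lambda z:np.array([.4380,.3055,z+.051])+.019*R2[:,2]
a=plan(f(.045),R2,N=3);a=plan(f(.0155),R2,*a,N=6)
E
```

```text
rows 3 shift [-0.0004, 0.0005, 0.018] turn [0.0, -0.0236, -0.0005]
rows 6 shift [0.0009, 0.0, 0.0081] turn [0.0, 0.0, 0.0]
```

Request:
arm_command:
  series:
    - [[1, -0.0004, 0.0005, 0.018, 0, -0.0236, 0], [1, -0.0004, 0.0005, 0.018, 0, -0.0236, 0], [1, -0.0004, 0.0005, 0.018, 0, -0.0236, 0], [1, 0, 0, 0, 0, 0, 0], [1, 0, 0, 0, 0, 0, 0]]

```text
time: 19.0
tool_pos: [0.4398, 0.3055, 0.0773]
tcp_rot: [[-0.988, 0.112, 0.105], [0.112, 0.994, -0.012], [-0.106, 0.0, -0.994]]
force: [-0.4, 0.0, 0.0]
gripper_width: 0.156
finger_force: 59.9
```

```bash
python3 - <<'E'
from plan import *
s=st()
R2=down(1.46)@Rn.from_euler("y",-.107).as_matrix()
f=lambda z:np.array([.4380,.3055,z+.051])+.019*R2[:,2]
a=plan(f(.0155),R2,N=6)
c=read_camera("side");p,R=s["tool_pos"],s["tcp_rot"];g=c["frame"].astype(int)
G=p-.019*R[:,2];mouth,top=[(proj(c,G-[0,0,d])+q[13:15])[0] for d in(.051,.021)]
print(mouth,top)
br=(g.min(2)>120)&(g.max(2)-g.min(2)<35)
for y in range(int(top[1])+6,int(mouth[1])+9):
    xs=np.where(br[y,350:382])[0]+350
    k=(y-top[1])/(mouth[1]-top[1]);print(y,(xs.min(),xs.max(),len(xs),round(xs.mean()-(top[0]+k*(mouth[0]-top[0])),1)) if len(xs) else None)
E
```

```text
t 19.0 p [0.4398 0.3055 0.0773] yawy 1.458 z [ 0.1052 -0.0116 -0.9944] q [ 0.4117  0.4942  1.6204 -0.0655  0.936  -1.01  ] F [-0.3664  0.0478  0.0488] M [-0.0062  0.0306 -0.0107] w 0.156 59.92146253120154
rows 6 shift [0.0008, -0.0, 0.0082] turn [0.0, -0.0001, -0.0002]
[361.5404 415.5477] [362.2555 401.2355]
407 (np.int64(356), np.int64(366), 5, np.float64(-1.6))
408 (np.int64(355), np.int64(366), 10, np.float64(-1.8))
409 (np.int64(356), np.int64(366), 11, np.float64(-0.9))
410 (np.int64(356), np.int64(366), 11, np.float64(-0.8))
411 (np.int64(356), np.int64(366), 11, np.float64(-0.8))
412 (np.int64(356), np.int64(367), 12, np.float64(-0.2))
413 (np.int64(356), np.int64(367), 12, np.float64(-0.2))
414 (np.int64(356), np.int64(367), 12, np.float64(-0.1))
415 (np.int64(356), np.int64(367), 12, np.float64(-0.1))
416 (np.int64(356), np.int64(367), 12, np.float64(-0.0))
417 (np.int64(356), np.int64(367), 12, np.float64(0.0))
418 (np.int64(356), np.int64(367), 12, np.float64(0.1))
419 (np.int64(357), np.int64(367), 11, np.float64(0.6))
420 (np.int64(357), np.int64(366), 10, np.float64(0.2))
421 (np.int64(358), np.int64(365), 8, np.float64(0.2))
422 (np.int64(360), np.int64(363), 4, np.float64(0.3))
423 None
```

Request:
arm_command:
  series:
    - [[1, 0.0008, 0, 0.0082, 0, 0, 0], [1, 0.0008, 0, 0.0082, 0, 0, 0], [1, 0.0008, 0, 0.0082, 0, 0, 0], [1, 0.0008, 0, 0.0082, 0, 0, 0], [1, 0.0008, 0, 0.0082, 0, 0, 0], [1, 0, 0, 0, 0, 0, 0]]

```text
time: 19.55
tool_pos: [0.4397, 0.3051, 0.0506]
tcp_rot: [[-0.988, 0.113, 0.104], [0.112, 0.994, -0.013], [-0.105, -0.001, -0.995]]
force: [1.0, -0.5, -0.1]
gripper_width: 0.157
finger_force: 59.9
```

```bash
python3 - <<'E'
from plan import *
s=st()
E
```

```text
t 19.55 p [0.4397 0.3051 0.0506] yawy 1.458 z [ 0.1038 -0.0127 -0.9945] q [ 0.4115  0.5344  1.6473 -0.0696  0.8708 -1.004 ] F [ 0.9568 -0.5301 -0.0708] M [-0.1316  0.076   0.0161] w 0.157 59.93504730518907
```

Request:
arm_command:
  series:
    - [[1, 0.0005, 0, 0.005, 0, 0, 0], [1, 0, 0, 0, 0, 0, 0], [0, 0, 0, 0, 0, 0, 0], [0, 0, 0, 0, 0, 0, 0], [0, 0, 0, 0, 0, 0, 0], [0, 0.003, 0, -0.03, 0, 0, 0], [0, 0.006, 0, -0.06, 0, 0, 0], [0, 0.006, 0, -0.06, 0, 0, 0], [0, 0, 0, 0, 0, 0, 0]]

```text
time: 20.3
tool_pos: [0.4229, 0.3088, 0.1434]
tcp_rot: [[-0.987, 0.112, 0.115], [0.112, 0.994, -0.007], [-0.115, 0.005, -0.993]]
force: [0.2, 0.5, 0.2]
gripper_width: 0.495
finger_force: 0.0
```

```bash
python3 - <<'E'
from plan import *
s=st();a=plan([.420,.239,.13],down(1.31),N=5)
c=read_camera("side");g=c["frame"].astype(int)
br=(g.min(2)>120)&(g.max(2)-g.min(2)<35)
m=fit=__import__("fit2")
for y,nm in((.035,"A"),(-.035,"B")):
    h=m.place(q[3:6],[0,y,.036])[0];px=(proj(c,h)+q[13:15])[0];wt=(proj(c,h+[0,0,.037])+q[13:15])[0];print(nm,"hole px",px,"wingtop exp",wt)
    x0=int(px[0])-18
    for yy in range(int(wt[1])-4,int(px[1])+8,2):
        xs=np.where(br[yy,x0:x0+37])[0]+x0;print(yy,(xs.min(),xs.max(),round(xs.mean(),1)) if len(xs) else None,end="; ")
    print()
E
```

```text
t 20.3 p [0.4229 0.3088 0.1434] yawy 1.459 z [ 0.1146 -0.0074 -0.9934] q [ 0.432   0.3856  1.575  -0.0621  1.0804 -1.0001] F [0.1875 0.4508 0.2051] M [0.0134 0.0248 0.0152] w 0.495 0.0
rows 5 shift [-0.0027, -0.0232, 0.0045] turn [0.0019, 0.0153, 0.0198]
A hole px [361.1847 419.605 ] wingtop exp [362.0566 402.0821]
398 None; 400 None; 402 (np.int64(350), np.int64(355), np.float64(352.5)); 404 (np.int64(349), np.int64(365), np.float64(357.0)); 406 (np.int64(349), np.int64(371), np.float64(360.0)); 408 (np.int64(349), np.int64(372), np.float64(361.3)); 410 (np.int64(349), np.int64(372), np.float64(363.2)); 412 (np.int64(349), np.int64(372), np.float64(359.7)); 414 (np.int64(352), np.int64(371), np.float64(360.2)); 416 (np.int64(354), np.int64(371), np.float64(362.5)); 418 (np.int64(355), np.int64(366), np.float64(360.5)); 420 (np.int64(355), np.int64(365), np.float64(360.0)); 422 (np.int64(355), np.int64(365), np.float64(360.0)); 424 (np.int64(355), np.int64(365), np.float64(360.0)); 426 (np.int64(355), np.int64(365), np.float64(360.0)); 
B hole px [374.7414 387.0611] wingtop exp [375.8586 369.9668]
365 None; 367 None; 369 None; 371 (np.int64(366), np.int64(367), np.float64(366.5)); 373 (np.int64(366), np.int64(385), np.float64(380.2)); 375 (np.int64(365), np.int64(386), np.float64(379.1)); 377 (np.int64(365), np.int64(386), np.float64(379.1)); 379 (np.int64(365), np.int64(385), np.float64(377.4)); 381 (np.int64(378), np.int64(385), np.float64(381.5)); 383 (np.int64(371), np.int64(385), np.float64(378.8)); 385 (np.int64(371), np.int64(380), np.float64(375.5)); 387 (np.int64(370), np.int64(379), np.float64(374.5)); 389 (np.int64(370), np.int64(379), np.float64(374.5)); 391 (np.int64(370), np.int64(379), np.float64(374.5)); 393 (np.int64(370), np.int64(379), np.float64(374.5));
```

Key A is seated again: its wing top is at row ~403, as at the start. Now I'll fetch the working key.

Request:
arm_command:
  series:
    - [[0, -0.0027, -0.0232, 0.0045, 0.0019, 0.0153, 0.0198], [0, -0.0027, -0.0232, 0.0045, 0.0019, 0.0153, 0.0198], [0, -0.0027, -0.0232, 0.0045, 0.0019, 0.0153, 0.0198], [0, -0.0027, -0.0232, 0.0045, 0.0019, 0.0153, 0.0198], [0, -0.0027, -0.0232, 0.0045, 0.0019, 0.0153, 0.0198], [0, 0, 0, 0, 0, 0, 0], [0, 0, 0, 0, 0, 0, 0]]

```text
time: 21.03
tool_pos: [0.4184, 0.237, 0.1233]
tcp_rot: [[-0.966, 0.26, -0.012], [0.26, 0.966, -0.005], [0.01, -0.008, -1.0]]
force: [-0.5, -0.2, 0.2]
gripper_width: 0.499
finger_force: 0.0
```

```bash
python3 - <<'E'
from plan import *
s=st();a=plan([.420,.239,.045],down(1.31),N=3)
E
```

```text
t 21.03 p [0.4184 0.237  0.1233] yawy 1.308 z [-0.0116 -0.0051 -0.9999] q [ 0.2696  0.3827  1.6463 -0.0021  1.1251 -1.0376] F [-0.4785 -0.2075  0.2428] M [-0.0321 -0.0095  0.0234] w 0.499 0.0
rows 3 shift [-0.0009, 0.0015, 0.0435] turn [-0.0018, -0.0022, -0.0004]
```

Request:
arm_command:
  series:
    - [[0, -0.0012, 0.0015, 0.0435, -0.0018, -0.0022, 0], [0, -0.0012, 0.0015, 0.0435, -0.0018, -0.0022, 0], [0, -0.0006, 0.0015, 0.0435, -0.0018, -0.0022, 0], [0, 0, 0, 0, 0, 0, 0], [1, 0, 0, 0, 0, 0, 0], [1, 0, 0, 0, 0, 0, 0], [1, 0, 0, 0, 0, 0, 0], [1, 0, 0, 0, 0, 0, 0], [1, 0, 0, 0, 0, 0, 0], [1, 0, 0, 0, 0, 0, 0]]

```text
time: 21.87
tool_pos: [0.4212, 0.2397, 0.0472]
tcp_rot: [[-0.966, 0.259, 0.005], [0.259, 0.966, 0.002], [-0.004, 0.003, -1.0]]
force: [-0.6, 0.6, 8.0]
gripper_width: 0.153
finger_force: 59.3
```

Request:
arm_command:
  series:
    - [[1, 0, 0, -0.03, 0, 0, 0], [1, 0, 0, -0.05, 0, 0, 0], [1, 0, 0, -0.06, 0, 0, 0], [1, 0, 0, -0.04, 0, 0, 0], [1, 0, 0, 0, 0, 0, 0]]

```text
time: 22.28
tool_pos: [0.4221, 0.2399, 0.1589]
tcp_rot: [[-0.966, 0.259, 0.011], [0.259, 0.966, 0.003], [-0.01, 0.006, -1.0]]
force: [0.4, -0.4, -0.1]
gripper_width: 0.154
finger_force: 58.7
```

```bash
python3 - <<'E'
from plan import *
s=st();a=plan([.625,.270,.15],down(1.31),N=8);plan([.625,.270,.037],down(1.31),*a,N=5)
E
```

```text
t 22.28 p [0.4221 0.2399 0.1589] yawy 1.309 z [ 0.0108  0.003  -0.9999] q [ 0.2723  0.3355  1.5985  0.      1.1964 -1.0369] F [ 0.4044 -0.3615 -0.0804] M [-0.0066 -0.041   0.0121] w 0.154 58.73318910598755
rows 8 shift [-0.0392, 0.017, 0.0021] turn [0.0005, 0.0008, -0.0001]
rows 5 shift [0.0, 0.0, 0.0377] turn [0.0, 0.0, 0.0]
```

Request:
arm_command:
  series:
    - [[1, -0.0392, 0.017, 0.0021, 0, 0, 0], [1, -0.0392, 0.017, 0.0021, 0, 0, 0], [1, -0.0392, 0.017, 0.0021, 0, 0, 0], [1, -0.0392, 0.017, 0.0021, 0, 0, 0], [1, -0.0392, 0.017, 0.0021, 0, 0, 0], [1, -0.0392, 0.017, 0.0021, 0, 0, 0], [1, -0.0392, 0.017, 0.0021, 0, 0, 0], [1, -0.0392, 0.017, 0.0021, 0, 0, 0], [1, 0, 0, 0, 0, 0, 0], [1, 0, 0, 0, 0, 0, 0]]

```text
time: 23.12
tool_pos: [0.6233, 0.2691, 0.1427]
tcp_rot: [[-0.966, 0.259, -0.0], [0.259, 0.966, 0.0], [0.0, 0.0, -1.0]]
force: [0.0, 0.1, -1.1]
gripper_width: 0.157
finger_force: 58.8
```

```bash
python3 - <<'E'
from plan import *
s=st();plan([.625,.270,.037],down(1.31),N=5)
E
```

```text
t 23.12 p [0.6233 0.2691 0.1427] yawy 1.308 z [-0.0002  0.0002 -1.    ] q [ 0.2336  0.6738  1.0332  0.0002  1.4348 -1.0749] F [ 0.0475  0.1322 -1.1408] M [-0.0212  0.0113 -0.0445] w 0.157 58.754210472106934
rows 5 shift [-0.0005, 0.0004, 0.0352] turn [0.0, -0.0, -0.0002]
```

Request:
arm_command:
  series:
    - [[1, 0, 0, 0.035, 0, 0, 0], [1, 0, 0, 0.035, 0, 0, 0], [1, 0, 0, 0.035, 0, 0, 0], [1, 0, 0, 0.035, 0, 0, 0], [1, 0, 0, 0.03, 0, 0, 0], [1, 0, 0, 0.004, 0, 0, 0], [1, 0, 0, 0, 0, 0, 0], [1, 0, 0, 0, 0, 0, 0]]

```text
time: 23.78
tool_pos: [0.6234, 0.2697, 0.0413]
tcp_rot: [[-0.966, 0.259, 0.003], [0.259, 0.966, 0.001], [-0.003, 0.002, -1.0]]
force: [-0.4, 0.4, -0.2]
gripper_width: 0.158
finger_force: 58.8
```

Request:
arm_command:
  series:
    - [[0.2, 0, 0, 0, 0, 0, 0], [0.2, 0, 0, 0, 0, 0, 0], [0.2, 0, 0, 0, 0, 0, 0], [0.2, 0, 0, 0, 0, 0, 0], [0.2, 0, 0, -0.03, 0, 0, 0], [0.2, 0, 0, -0.06, 0, 0, 0], [0.2, 0, 0, -0.06, 0, 0, 0], [0.2, 0, 0, -0.06, 0, 0, 0], [0.2, 0, 0, 0, 0, 0, 0]]

```text
time: 24.53
tool_pos: [0.6255, 0.2701, 0.1747]
tcp_rot: [[-0.966, 0.259, 0.015], [0.259, 0.966, 0.004], [-0.014, 0.008, -1.0]]
force: [0.5, -0.1, 0.7]
gripper_width: 0.403
finger_force: 0.0
```

```bash
python3 - <<'E'
from plan import *
s=st()
c=read_camera("side");g=c["frame"].astype(int);t=read_camera("top")
# key in tray: expected standing key px, difference against first side picture
d=np.abs(g-cv2.imread("pics/side0.png")[:,:,::-1].astype(int)).sum(2)>60
for P in([.625,.27,.003],[.625,.27,.061]):print(proj(c,P))
m=d[340:445,195:300].astype(np.uint8);k,l,stt,ce=cv2.connectedComponentsWithStats(m)
for i in range(1,k):
    if stt[i,4]>25:print(stt[i]+[195,340,0,0,0],ce[i]+[195,340])
# lid: rim search by template from touch time
z=np.load("now.npz");T=z["S"][150+75:150+100,230+99:230+116];r=cv2.matchTemplate(np.ascontiguousarray(c["frame"][180:290,300:380,::-1]),T,cv2.TM_CCOEFF_NORMED);_,v,_,L=cv2.minMaxLoc(r);print("housing match",v,np.array(L)+[300,180],"was",(329,225))
np.savez("tray.npz",S=c["frame"],T=t["frame"])
E
```

```text
t 24.53 p [0.6255 0.2701 0.1747] yawy 1.309 z [ 0.0154  0.0039 -0.9999] q [ 0.2342  0.6475  0.9906  0.0002  1.4876 -1.075 ] F [ 0.5425 -0.0787  0.6699] M [ 0.0277 -0.0557 -0.0016] w 0.403 0.0
[[245.4927 405.5814]]
[[242.7196 379.3632]]
[243 340  13   9  92] [249.3696 343.3696]
[235 376  19  34 297] [244.7946 389.3737]
[251 381  10  25  87] [254.9885 391.2989]
housing match 0.9714776277542114 [329 225] was (329, 225)
```

The key stands in the tray (side px 235–254 × 376–410) and the lid is still at about 0.2 rad. Now I'll plan the handle.

```bash
cat > lid.py <<'E'
from plan import *
import fit2
H=fit2.place(q[:3],[.1,0,.195])[0]
h0=fit2.place(q[:3],fit2.lp(.205,q[10],.036))[0]
P=lambda f:H+Rn.from_rotvec(w*-f).as_matrix()@(h0-H) if False else H+Rn.from_rotvec(-w*f).as_matrix()@(h0-H)
xh=Rc@[1,0,0]
def Rt(tilt):  # tool y along console x, tool leaning back toward robot by tilt
    z=Rc@[np.sin(tilt),0,-np.cos(tilt)];x=w;y=np.cross(z,x);return np.c_[x,y,z]
def tcp(f,tilt,back=0): R=Rt(tilt);return P(f)+(.019-back)*R[:,2],R
E
python3 - <<'E'
from lid import *
print(P(.21),P(1.05),np.linalg.det(Rt(.2)),Rt(0))
s=st();a=plan(s["tool_pos"]+[-.03,-.05,.12],s["tcp_rot"],N=5)
b=tcp(.21,.2,.09);print(b[0]);a=plan(*b,*a,N=14)
a=plan(*tcp(.21,.2),*a,N=4)
E
```

```text
[ 0.5297 -0.1696  0.0784] [ 0.6728 -0.152  -0.0112] 1.0000000000000002 [[-0.1222  0.9925  0.    ]
 [ 0.9925  0.1222  0.    ]
 [ 0.      0.     -1.    ]]
t 24.73 p [0.6226 0.2693 0.1649] yawy 1.309 z [ 0.      0.0003 -1.    ] q [ 0.234   0.6559  1.0025  0.0003  1.483  -1.0749] F [-0.6729 -0.4036 -0.1167] M [ 0.0192 -0.0597 -0.0489] w 0.394 0.0
rows 5 shift [0.0053, -0.0187, -0.04] turn [0.0, 0.0, 0.0]
[ 0.5157 -0.1713  0.148 ]
rows 14 shift [-0.0285, -0.0424, 0.013] turn [-0.0084, -0.0057, 0.0563]
rows 4 shift [0.0, -0.0, 0.0375] turn [0.0, 0.0, 0.0]
```

```bash
sed -i 's/^P=.*/P=lambda f:H+Rn.from_rotvec(w*f).as_matrix()@(h0-H)/' lid.py
python3 - <<'E'
from lid import *
print(P(.21),P(1.05))
s=st();a=plan(s["tool_pos"]+[-.03,-.05,.14],s["tcp_rot"],N=5)
b=tcp(.21,.2,.09);print(b[0]);a=plan(*b,*a,N=15)
a=plan(*tcp(.21,.2),*a,N=4)
E
```

```text
[ 0.4974 -0.1736  0.1588] [ 0.5383 -0.1686  0.3235]
t 24.83 p [0.6226 0.2693 0.1644] yawy 1.309 z [-0.0007  0.0001 -1.    ] q [ 0.234   0.6567  1.0025  0.0002  1.4832 -1.0749] F [-0.1577  0.8583 -0.0095] M [ 0.0202 -0.0004 -0.0232] w 0.397 0.0
rows 5 shift [0.0054, -0.0187, -0.0467] turn [0.0, 0.0, 0.0]
[ 0.4834 -0.1753  0.2284]
rows 15 shift [-0.0247, -0.042, 0.0051] turn [-0.0078, -0.0053, 0.0525]
rows 4 shift [0.0, -0.0, 0.0375] turn [0.0, 0.0, 0.0]
```

Request:
arm_command:
  series:
    - [[-0.5, 0.0054, -0.0187, -0.0467, 0, 0, 0], [-0.5, 0.0054, -0.0187, -0.0467, 0, 0, 0], [-0.5, 0.0054, -0.0187, -0.0467, 0, 0, 0], [-0.5, 0.0054, -0.0187, -0.0467, 0, 0, 0], [-0.5, 0.0054, -0.0187, -0.0467, 0, 0, 0], [-0.5, -0.0247, -0.042, 0.0051, -0.0078, -0.0053, 0.0525], [-0.5, -0.0247, -0.042, 0.0051, -0.0078, -0.0053, 0.0525], [-0.5, -0.0247, -0.042, 0.0051, -0.0078, -0.0053, 0.0525], [-0.5, -0.0247, -0.042, 0.0051, -0.0078, -0.0053, 0.0525], [-0.5, -0.0247, -0.042, 0.0051, -0.0078, -0.0053, 0.0525]]

```text
time: 25.67
tool_pos: [0.6094, 0.0738, 0.2871]
tcp_rot: [[-0.789, 0.611, 0.062], [0.613, 0.789, 0.036], [-0.027, 0.066, -0.997]]
force: [0.5, -0.3, -0.2]
gripper_width: 0.751
finger_force: 0.0
```

Request:
arm_command:
  series:
    - [[-0.5, -0.0247, -0.042, 0.0051, -0.0078, -0.0053, 0.0525], [-0.5, -0.0247, -0.042, 0.0051, -0.0078, -0.0053, 0.0525], [-0.5, -0.0247, -0.042, 0.0051, -0.0078, -0.0053, 0.0525], [-0.5, -0.0247, -0.042, 0.0051, -0.0078, -0.0053, 0.0525], [-0.5, -0.0247, -0.042, 0.0051, -0.0078, -0.0053, 0.0525], [-0.5, -0.0247, -0.042, 0.0051, -0.0078, -0.0053, 0.0525], [-0.5, -0.0247, -0.042, 0.0051, -0.0078, -0.0053, 0.0525], [-0.5, -0.0247, -0.042, 0.0051, -0.0078, -0.0053, 0.0525], [-0.5, -0.0247, -0.042, 0.0051, -0.0078, -0.0053, 0.0525], [-0.5, -0.0247, -0.042, 0.0051, -0.0078, -0.0053, 0.0525]]

```text
time: 26.5
tool_pos: [0.4827, -0.1767, 0.2281]
tcp_rot: [[-0.119, 0.973, 0.199], [0.993, 0.116, 0.025], [0.001, 0.2, -0.98]]
force: [0.3, 0.3, 0.3]
gripper_width: 0.753
finger_force: 0.0
```

```bash
python3 - <<'E'
from lid import *
s=st();a=plan(*tcp(.21,.2,.06),N=4);a=plan(*tcp(.21,.2),*a,N=3)
c=read_camera("top");a=proj(c,P(.21))+q[11:13];print(a)
b=read_camera("side")
for k in(-.04,.04):print("bar end",proj(b,P(.21)+w*k)+q[13:15])
E
```

```text
t 26.6 p [ 0.4811 -0.1773  0.2275] yawy 0.117 z [ 0.1958  0.0254 -0.9803] q [-0.6571  0.245   1.5278  0.1488  1.2309 -0.8143] F [ 0.1012 -0.0271  0.2313] M [-0.0289  0.0628 -0.0363] w 0.747 0.0
rows 4 shift [0.0007, 0.0011, 0.0123] turn [-0.0002, -0.0002, -0.0009]
rows 3 shift [0.0, -0.0, 0.0333] turn [0.0, 0.0, 0.0]
[[390.0636 243.2364]]
bar end [[348.5518 192.0835]]
bar end [[350.1205 208.9638]]
```

Request:
arm_command:
  series:
    - [[-0.5, 0.003, 0.004, 0.03, 0, 0, 0], [-0.5, 0, 0, 0.03, 0, 0, 0], [-0.5, 0, 0, 0.03, 0, 0, 0], [-0.5, 0, 0, 0.03, 0, 0, 0], [-0.5, 0, 0, 0.02, 0, 0, 0], [-0.5, 0, 0, 0.0, 0, 0, 0]]

```text
time: 27.2
tool_pos: [0.5028, -0.1701, 0.1452]
tcp_rot: [[-0.126, 0.973, 0.196], [0.992, 0.123, 0.027], [0.003, 0.198, -0.98]]
force: [0.4, 0.9, -0.8]
gripper_width: 0.75
finger_force: 0.0
```

```bash
python3 - <<'E'
from lid import *
s=st();a=plan(*tcp(.225,.2),N=1)
E
```

```text
t 27.3 p [ 0.5033 -0.171   0.1477] yawy 0.125 z [ 0.199   0.0249 -0.9797] q [-0.6183  0.3601  1.6154  0.1597  1.0222 -0.8173] F [0.5394 0.1009 0.4573] M [-0.0313  0.0449 -0.0174] w 0.75 0.0
rows 1 shift [-0.0031, -0.0062, 0.0062] turn [0.0013, -0.0003, 0.0019]
```

Within 4 mm of the bar, so I'll close on it.

Request:
arm_command:
  series:
    - [[-0.5, -0.002, -0.005, 0.004, 0, 0, 0], [1, 0, 0, 0, 0, 0, 0], [1, 0, 0, 0, 0, 0, 0], [1, 0, 0, 0, 0, 0, 0], [1, 0, 0, 0, 0, 0, 0], [1, 0, 0, 0, 0, 0, 0], [1, 0, 0, 0, 0, 0, 0], [1, 0, 0, 0, 0, 0, 0]]

```text
time: 27.97
tool_pos: [0.5013, -0.1731, 0.1453]
tcp_rot: [[-0.123, 0.972, 0.202], [0.992, 0.121, 0.024], [-0.001, 0.203, -0.979]]
force: [4.6, 1.8, -0.1]
gripper_width: 0.092
finger_force: 58.4
```

```bash
python3 - <<'E'
from lid import *
s=st();p,R=s["tool_pos"],s["tcp_rot"];G=p-.019*R[:,2]
d=G-H;e=h0-H;ang=lambda v:np.arctan2(v[2],v@-xh);print("lid from bar",ang(d)-ang(e),"radius",np.hypot(d@xh,d[2]),np.hypot(e@xh,e[2]))
f0=ang(d)-ang(e);a=(p,R);off=G-P(f0)
for f,t in((f0+.21,.08),(f0+.42,-.05),(f0+.63,-.17),(1.06,-.28)):
    b=tcp(f,t);a=plan(b[0]+off,b[1],*a,N=5)
E
```

```text
t 28.07 p [ 0.5014 -0.1731  0.1453] yawy 0.123 z [ 0.2021  0.0239 -0.9791] q [-0.625   0.3604  1.6239  0.1631  1.0114 -0.8249] F [4.8052 1.7976 1.4451] M [ 0.3292 -0.6525  0.0516] w 0.094 58.38200390338898
lid from bar 0.23410483402503138 radius 0.20719732120188608 0.20813739040355053
rows 5 shift [-0.0, 0.0008, -0.0145] turn [0.0167, 0.0001, 0.0001]
rows 5 shift [0.0, 0.002, -0.0143] turn [0.0173, 0.0, -0.0]
rows 5 shift [-0.0, 0.0032, -0.014] turn [0.016, 0.0, 0.0]
rows 5 shift [0.0, 0.0041, -0.0127] turn [0.0147, 0.0, -0.0]
```

The bar is gripped (the opening reads lower than for the key, and the radius agrees to 1 mm). Lid at 0.234. Lifting.

Request:
arm_command:
  series:
    - [[1, 0, 0.0005, -0.0145, 0.0167, 0, 0], [1, 0, 0.0007, -0.0145, 0.0167, 0, 0], [1, 0, 0.0009, -0.0145, 0.0167, 0, 0], [1, 0, 0.001, -0.0145, 0.0167, 0, 0], [1, 0, 0.0011, -0.0145, 0.0167, 0, 0], [1, 0, 0.002, -0.0143, 0.0173, 0, 0], [1, 0, 0.002, -0.0143, 0.0173, 0, 0], [1, 0, 0.002, -0.0143, 0.0173, 0, 0], [1, 0, 0.002, -0.0143, 0.0173, 0, 0], [1, 0, 0.002, -0.0143, 0.0173, 0, 0]]

```text
time: 28.9
tool_pos: [0.5003, -0.1732, 0.2301]
tcp_rot: [[-0.123, 0.991, -0.057], [0.992, 0.122, -0.007], [0.0, -0.057, -0.998]]
force: [0.8, -1.9, -10.0]
gripper_width: 0.09
finger_force: 58.3
```

```bash
cat >> lid.py <<'E'
def rep(steps):
    s=st();p,R=s["tool_pos"],s["tcp_rot"];G=p-.019*R[:,2];d=G-H;e=h0-H;ang=lambda v:np.arctan2(v[2],v@-xh)
    f=ang(d)-ang(e);print("lid",f,"r",np.hypot(d@xh,d[2]));off=G-P(f);off-=off@P(f)*0;a=(p,R)
    for F,t in steps:b=tcp(F,t);a=plan(b[0]+off,b[1],*a,N=5)
E
python3 - <<'E'
from lid import *
rep([(.86,-.17),(1.06,-.28)])
E
```

```text
t 29.0 p [ 0.5007 -0.1732  0.2311] yawy 0.124 z [-0.0552 -0.0075 -0.9984] q [-0.5393  0.3681  1.319  -0.0349  1.498  -0.6596] F [-4.7343 -1.7963  1.0745] M [-0.3738  0.9968 -0.0296] w 0.092 59.63519275188446
lid 0.6527092078653549 r 0.2080105998578645
rows 5 shift [-0.0, 0.0031, -0.0139] turn [0.0152, 0.0001, 0.0001]
rows 5 shift [-0.0, 0.0042, -0.013] turn [0.0147, 0.0, -0.0]
```

Request:
arm_command:
  series:
    - [[1, 0, 0.0027, -0.0139, 0.0152, 0, 0], [1, 0, 0.0029, -0.0139, 0.0152, 0, 0], [1, 0, 0.0031, -0.0139, 0.0152, 0, 0], [1, 0, 0.0033, -0.0139, 0.0152, 0, 0], [1, 0, 0.0035, -0.0139, 0.0152, 0, 0], [1, 0, 0.0038, -0.013, 0.0147, 0, 0], [1, 0, 0.004, -0.013, 0.0147, 0, 0], [1, 0, 0.0042, -0.013, 0.0147, 0, 0], [1, 0, 0.0044, -0.013, 0.0147, 0, 0], [1, 0, 0, 0, 0, 0, 0]]

```text
time: 29.83
tool_pos: [0.5291, -0.1698, 0.3007]
tcp_rot: [[-0.122, 0.959, -0.255], [0.993, 0.118, -0.032], [-0.001, -0.257, -0.966]]
force: [-10.8, -1.9, 6.9]
gripper_width: 0.092
finger_force: 59.4
```

```bash
python3 - <<'E'
from lid import *
rep([(1.07,-.3)])
E
```

```text
t 29.93 p [ 0.5291 -0.1698  0.3007] yawy 0.122 z [-0.2521 -0.0323 -0.9672] q [-0.4575  0.4704  0.9771 -0.1492  1.9063 -0.6139] F [-6.8603 -2.5385  3.6396] M [-0.3694  1.2389  0.1249] w 0.093 59.303972125053406
lid 1.0203210597698986 r 0.20904728797500174
rows 5 shift [0.0, 0.001, -0.0032] turn [0.0057, 0.0002, -0.0001]
```

Request:
arm_command:
  series:
    - [[1, 0, 0.0025, -0.008, 0.01, 0, 0], [1, 0, 0.0025, -0.006, 0.008, 0, 0], [1, 0, 0, 0, 0, 0, 0], [1, 0, 0, 0, 0, 0, 0]]

```text
time: 30.27
tool_pos: [0.5337, -0.1692, 0.3078]
tcp_rot: [[-0.122, 0.952, -0.279], [0.993, 0.117, -0.035], [-0.001, -0.281, -0.96]]
force: [-8.9, -2.7, 3.3]
gripper_width: 0.091
finger_force: 59.5
```

```bash
python3 - <<'E'
from lid import *
rep([])
E
```

```text
t 30.37 p [ 0.5337 -0.1693  0.3078] yawy 0.122 z [-0.2789 -0.035  -0.9597] q [-0.4474  0.4903  0.9294 -0.1652  1.9584 -0.6136] F [-9.884  -2.781   3.2149] M [-0.4868  1.4108  0.0433] w 0.093 59.51393723487854
lid 1.0614805870571757 r 0.20916634843863102
```

At the stop, about 1.05. I'll release, let the fingers open clear, and retreat.

Request:
arm_command:
  series:
    - [[-0.3, 0, 0, 0, 0, 0, 0], [-0.3, 0, 0, 0, 0, 0, 0], [-0.3, 0, 0, 0, 0, 0, 0], [-0.3, 0, 0, 0, 0, 0, 0], [-0.3, 0, 0, 0, 0, 0, 0], [-0.3, 0, 0, -0.02, 0, 0, 0], [-0.3, 0, 0, -0.03, 0, 0, 0], [-0.3, 0, 0, -0.05, 0, 0, 0], [-0.3, 0, 0, -0.05, 0, 0, 0], [-0.3, 0, 0, 0, 0, 0, 0]]

```text
time: 31.2
tool_pos: [0.5612, -0.1655, 0.3987]
tcp_rot: [[-0.124, 0.956, -0.268], [0.992, 0.118, -0.038], [-0.005, -0.27, -0.963]]
force: [-0.1, -0.4, 0.1]
gripper_width: 0.654
finger_force: 0.0
```

```bash
python3 - <<'E'
from lid import *
st();b=read_camera("side");t=read_camera("top")
S=b["frame"].astype(int);A=np.load("tray.npz")["S"].astype(int)
for nm,(x0,y0,x1,y1) in dict(tray=(190,340,295,445),block=(325,360,400,460)).items():print(nm,"changed px",int((np.abs(S-A)[y0:y1,x0:x1].sum(2)>60).sum()))
# housing/handle position: lid angle by template-free check: predicted label? measure lid lower-left corner silhouettes
nl=fit2.place(q[:3],fit2.lp(.243,.14,.006))[0]
for f in(.9,.95,1.0,1.05):
    Q=H+Rn.from_rotvec(w*f).as_matrix()@(nl-H);px=(proj(b,Q)+q[13:15])[0];u0,v0=np.round(px).astype(int)
    print(f,px,"col",[int(S[v0+k,u0-6].sum()) for k in range(-12,13,2)])
E
```

```text
t 31.3 p [ 0.5604 -0.1655  0.3941] yawy 0.124 z [-0.2745 -0.0354 -0.9609] q [-0.4247  0.543   0.6007 -0.185   2.2299 -0.6449] F [ 0.7274 -0.3158 -0.4174] M [-0.014  -0.1604  0.0187] w 0.652 0.0
tray changed px 179
block changed px 0
0.9 [368.8155 188.3462] col [294, 270, 248, 247, 246, 249, 249, 252, 253, 326, 448, 443, 428]
0.95 [366.3565 182.3229] col [291, 313, 295, 295, 293, 246, 251, 251, 251, 256, 256, 255, 358]
1.0 [363.5308 176.3574] col [280, 279, 281, 283, 313, 299, 303, 304, 267, 246, 250, 249, 250]
1.05 [360.3397 170.4682] col [272, 274, 274, 276, 277, 282, 278, 282, 325, 297, 294, 295, 265]
```

```bash
python3 - <<'E'
from h import *
b=read_camera("side");d=np.abs(b["frame"].astype(int)-cv2.imread("pics/side0.png")[:,:,::-1].astype(int)).sum(2)>60
k,l,s,ce=cv2.connectedComponentsWithStats(d[335:450,190:300].astype(np.uint8))
print([(s[i]+[190,335,0,0,0]).tolist() for i in range(1,k) if s[i,4]>15])
A=np.load("tray.npz")["S"].astype(int);e=np.abs(b["frame"].astype(int)-A)[335:450,190:300].sum(2)>60
k,l,s,ce=cv2.connectedComponentsWithStats(e.astype(np.uint8));print([(s[i]+[190,335,0,0,0]).tolist() for i in range(1,k) if s[i,4]>10])
E
```

```text
[[235, 377, 25, 30, 244], [242, 391, 7, 17, 71]]
[[237, 335, 20, 14, 176], [237, 376, 18, 10, 36], [235, 381, 5, 6, 15], [246, 386, 6, 5, 16]]
```

The key is still standing in the tray (rows 377–407), the block is unchanged and the lid is at its stop. Handing in.

```bash
python3 -c "
from bench import bot
print(bot.sign_off())"
```

```text
the job is handed in; nothing more can be done
None
```

Handed in at about 31 s, result not shown: lid open at its stop, the key that freed the latch in the tray, the other back in the block. I never saw the latch angle; I misread that key as slipping (lid dragged to about 0.2 rad pulling it off) and only briefly picked up the other, untried.

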